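Hold a sprung gauge square on the ring of the tilted disc specimen

TASK

Lift the pen-shaped gauge out of its stand and press its sprung tip gently inside the ring printed on the round disc specimen (not on the square one), with the gauge square to the disc's tilted face and the tip pushed in about half of its travel. Finish while the gripper is still holding the gauge there, pressed and still. Keep both tilting plates at the slopes they are set to, and leave the vials, the clear tray and the square specimen alone.

Things in the scene. Friction and masses are not known exactly. Their poses are not given: they have to be found in the camera images.
- gauge: Pen-shaped gauge, grey and black, about 150 g, standing upright in its stand. Origin at the end of its sprung tip when the tip is fully out; z runs from the tip up the axis to the cap. Along z (mm): bare steel tip, diameter 8 with a round end, 0 to 22; steel barrel, diameter 20, 22 to 50; black flange, diameter 38, 50 to 56 (it rests on the stand); grey handle to grip, diameter 24, 56 to 130; a 2 mm cap. The gauge is round: any yaw is the same.
- plunger (a joint): How far the gauge's tip is pushed in, in m: 0 fully out, 0.010 fully in (about 0.005 is half way). The spring takes about 0.8 N to start moving and 4.8 N to be fully in (400 N/m).
- tip (a point): The end of the gauge's sprung tip; it moves with the tip along the gauge's z.
- stand: Fixed gauge stand: base 80 x 70 mm, two side posts, a top plate 70 x 70 mm whose upper face is 70 mm above the bench, with a through hole of 25 mm diameter in its middle. The gauge hangs in the hole by its flange with its tip 20 mm above the bench; it is lifted straight up, by more than 55 mm to clear the hole. Origin at the centre of the underside.
- disc_stage: Fixed tilting stage that carries the round disc specimen: base 90 x 110 mm (x by y), two cheeks 72 mm high at y = +/-50 mm, black clamp knobs outside them out to y = +/-61 mm. Origin at the centre of the underside. A white plate 84 x 88 x 6 mm is hinged between the cheeks on an axis along the stage's y, 60 mm above the bench; the axis runs through the middle of the plate's thickness. The hinge is clamped stiff.
- disc_plate (a joint): Slope of the disc's plate in rad: 0 level; growing, the plate's -x edge goes down, so that its face looks towards the stage's -x (roughly towards the robot).
- disc_ring (a point): Centre of the white printed ring (inside diameter 22 mm, outside 26 mm), on the upper face of the round disc specimen: a dark steel disc, diameter 60 mm, 3 mm thick, in the middle of the plate. The ring's centre lies at x = +6, y = +10 mm from the disc's centre and 6 mm above the hinge axis (plate axes). The point's axes are the plate's: z is the outward normal of the tilted face, y the hinge axis.
- disc_edge (a point): Middle of the -x edge of the disc's plate, upper side: 42 mm from the hinge axis; shows that the plate keeps its slope.
- square_stage: A second fixed tilting stage of the same build, carrying a dark steel square specimen of 50 x 50 x 3 mm with a ring like the other; leave it alone. Origin at the centre of the underside.
- square_edge (a point): Middle of the -x edge of the square specimen's plate, like disc_edge.
- vial0: Loose amber vial with black cap, diameter 24 mm, 50 mm high; bystander. Origin at the centre of the underside.
- vial1: Loose amber vial like vial0; bystander.
- tray: Clear divided specimen tray, 120 x 90 x 28 mm, loose; bystander. Origin at the centre of the underside.
Mind the look-alikes: they are no part of the job. Leave any purple look-alike of the gauge alone.

How it is judged (in metres and radians):
On the way:
1. the gauge is out of its stand, held by the fingers (contact force between gauge and stand below 0.05 N and contact force between the fingers and gauge above 1 N and z of gauge in the frame of stand above 0.065 m), for 0.1 s.
At the end, for the whole second after the job is handed in: Fingers hold the gauge, still, clear of its stand; its tip within 9 mm of the ring's centre on the round disc, pushed in 2.2 to 8.5 mm with 0.5 to 8 N; axis within 0.15 rad of the face's normal; plate edge within 5 mm of its start (distance between tip and disc_ring below 0.009 m and angle between the z axis of gauge and the z axis of disc_ring, either way round below 0.15 rad and value of joint plunger between 0.0022 and 0.0085 m and contact force between gauge and disc_stage between 0.5 and 8 N and contact force between the fingers and gauge above 1 N and contact force between gauge and stand below 0.05 N and linear speed of gauge below 0.01 m/s and distance of disc_edge from where it was at the start of the episode below 0.005 m); the arm keeps its last pose, push and grip.
It fails at once if the gauge is pressed hard on the disc's stage (over 15 N) (contact force between gauge and disc_stage above 15 N).
It fails at once if the disc's plate is tilted away from its setting (distance of disc_edge from where it was at the start of the episode above 0.006 m).
It fails at once if the square specimen's stage is touched or its plate tilted (distance of square_edge from where it was at the start of the episode above 0.006 m or contact force between any of gauge, the arm, the fingers and square_stage above 2 N).
It fails at once if a vial or the tray is moved (distance of any of vial0, vial1, tray from where it was at the start of the episode above 0.01 m).
It also fails if it takes over 38 s, if anything falls off the work surface, if the arm or the gripper's body presses on something with over 40 N, if the wrist force passes 120 N, or if a joint passes its speed limit or range.

ROBOT

A 6-joint arm with a two-finger parallel gripper is mounted at the origin on the work surface. World frame = base frame: x ahead of the robot, y to its left, z up, the work surface at z = 0. Lengths are in m, angles in degrees, forces in N, time in s.
With the tool pointing down it reaches from about 0.3 to 0.75 m from the base axis. Payload 8.5 kg.
Tool frame: the origin (TCP) lies at the very end of the fingers, on their centre line; the grasp point (between the pads) lies 19 mm behind it (grip_depth is the distance from the TCP to the grasp point, in m); z points along the fingers, y is the direction in which the jaws open and shut (so a half turn about z gives the same grasp; the last joint's range is limited). The gripper opens to 85 mm and grips with 20 to 120 N. Pads are 22 mm wide; open, the fingers measure 114 mm over their backs; the gripper's body (76 mm by 85 mm) begins 54 mm behind the grasp point. The pads swing forward as they close: fully open they stand 13 mm farther back than shut.
Start: joints at [52.523, 21.807, 74.336, -0, 83.858, -12.336], TCP at [0.234, 0.498, 0.205] pointing down, gripper open.
Joint ranges: [-178.18, 178.18], [-50.72, 133.34], [12.68, 142.11], [-81.47, 261.47], [9.98, 163.14], [-165.26, 165.26]. Speed limits (degrees/s): [136.94, 136.94, 180, 180, 180, 180].

INTERFACE

Orientations are given as a 3x3 rotation matrix whose columns are the frame's x, y, z axes.
In Python, from rig import observe, get_image, close_job, silhouettes, grip_depth gives the robot as it stands. The module is installed in compiled form; this text tells all that it offers.
- The arm moves only by the shell command python3 -m crank 'ROWS' [FORCE]. ROWS is a JSON object of lists of equal length, an entry for each row: "slide": the shift along the tool's x, y, z in m, a list of three; "roll": the turn about the tool's z in rad; "grip": the finger opening in m, from 0 to 0.0854. A call has exactly 8 rows; each row is the pose to reach, as a shift and turn from the pose commanded when the call began, along the tool's axes at that moment; what a row does not reach only later rows make up. A row lasts 1/10 s, in which the tool goes at most 50 mm and 8.59 degrees, less where a joint would pass 70% of its speed; a pose out of reach is approached as far as the arm can. A call with a gripper value outside its range is refused whole. The fingers move at their own pace and stop on an object; FORCE is the grip in N (left out, the last holds). Time passes only in rows, so rows that repeat a pose let the fingers close, or fill a call up. It gives the time, the measured TCP pose, the force and the opening at its end, in the units of the state.
- observe(): the state, without advancing time (a new reading comes with each control period).
- get_image(name): name is "scene" or "top"; returns a dict with "frame" (420x560x3 uint8, red, green, blue), "fx", "fy", "cx", "cy" (pixels), "xyz" and "rotation" of the camera in the world. Camera axes: x right, y down, z forward; pixel columns grow to the right and rows downward; lengths in m; the calibration is good to about 2 mm. A picture is of the moment at which its call begins. There is no depth.
- close_job(): hands the job in, once; it reports no verdict.
Trained networks look in a picture, given as the dict that the camera call returned (one of the last four; its "shot" number tells which), for a name from the list of things; names that differ only in an ending like _2 or _b are one class to them, and where a whole thing is asked for, a point or a joint stands for the part that bears it (a point fixed in the world has none). Each returns a list of dicts, best first, with "confidence" (0 to 1); they miss things now and then, are a little off and sometimes report something else, mostly with a low value. They report only what shows in the picture. A call takes as long as a camera call. They do not tell look-alikes from the thing itself.
- silhouettes(target, picture): "pixels" (420x560 bool, what is visible of it) and "box" ([centre column, centre row, width, height] in pixels, round what is visible of it).
The state is a dict: "time_s": time; "q": joint angles; "qvel": joint speeds; "joint_efforts": joint torques, N m; "position": TCP position; "tool_rot": TCP orientation; "ft_force": force on the tool from outside, world axes, zero at the start; "wrist_torque": the same for the moment, N m; "grip_width": finger opening in m.
Only numpy, scipy, OpenCV 4.12 (cv2) and the standard library are available. Lean on these libraries where they do the work, as an engineer would, in place of code of your own. Each camera call takes 0.05 s, during which the arm holds its last target.

## Working session

There is one attempt and no reset: what is moved stays moved. The work goes in short steps, Python scripts to look and compute and a shell command to move; the robot and the scene stay as the last step left them, time stands still between calls to the robot, and variables do not carry over. Pictures are saved under pics/ and viewed, and the job is handed in when it is done.

```bash
mkdir -p pics; ls
python3 - <<'E'
from rig import *
import cv2,pickle
d={}
for n in("scene","top"):
    p=get_image(n); d[n]=p
    print(n,{k:(v if k not in("frame",) else v.shape) for k,v in p.items()})
    cv2.imwrite(f"pics/{n}0.png",p["frame"][:,:,::-1])
    for t in["gauge","stand","disc_stage","square_stage","vial0","tray"]:
        for r in silhouettes(t,p): print(t,r["confidence"],r["box"])
pickle.dump(d,open("p0.pkl","wb"))
o=observe();print(o, grip_depth)
E
```

```text
pics
scene {'frame': (420, 560, 3), 'fx': 503.74311566963627, 'fy': 503.74311566963627, 'cx': 274.3231348717497, 'cy': 214.94730432922884, 'xyz': array([ 1.24660312, -0.34981554,  0.86068577]), 'rotation': array([[ 0.48195111,  0.63723569, -0.60137659],
       [ 0.87608513, -0.33944371,  0.34242197],
       [ 0.01407   , -0.69188774, -0.72186798]]), 'shot': 1}
gauge 0.85 [155.7, 220.4, 17.6, 34.5]
gauge 0.69 [113.5, 244.8, 24.2, 42.1]
gauge 0.59 [142.2, 195.7, 14.6, 31.8]
stand 0.86 [159.1, 244.3, 44.3, 52.4]
disc_stage 0.75 [329.1, 183.6, 55.8, 44.2]
disc_stage 0.58 [327.8, 172.7, 41.2, 16.7]
vial0 0.77 [238.0, 316.5, 13.8, 26.3]
vial0 0.67 [262.7, 238.6, 59.0, 50.0]
vial0 0.49 [346.5, 269.1, 13.7, 19.5]
tray 0.91 [393.3, 176.2, 57.8, 45.2]
top {'frame': (420, 560, 3), 'fx': 419.4390086025643, 'fy': 419.4390086025643, 'cx': 275.57719091151745, 'cy': 209.78985569782986, 'xyz': array([0.48326737, 0.0625279 , 0.93852469]), 'rotation': array([[ 0.02773038, -0.99186505,  0.12423666],
       [-0.99953543, -0.02908559, -0.00910748],
       [ 0.01264688, -0.12392639, -0.99221082]]), 'shot':
[... 491 characters left out ...]
03,
        8.38570940e+01, -1.23348308e+01]), 'qvel': array([-0.02589789, -0.02494926,  0.01596437,  0.03797412, -0.00359523,
        0.01436655]), 'joint_efforts': array([-2.75571372e-03, -4.48241115e+01, -2.31423908e+01, -2.96387698e-04,
        6.66590277e-04,  4.18598438e-05]), 'position': array([0.23364321, 0.49785995, 0.2045218 ]), 'tool_rot': array([[-9.05245315e-01,  4.24889301e-01, -4.38470122e-05],
       [ 4.24889301e-01,  9.05245316e-01,  1.29746673e-05],
       [ 4.52050997e-05, -6.88486954e-06, -9.99999999e-01]]), 'ft_force': array([-0.89940067, -0.61612177, -0.11118612]), 'wrist_torque': array([ 0.03100819, -0.01607788,  0.03233131]), 'grip_width': 0.08544702242985114} 0.0187
```

View pics/scene0.png

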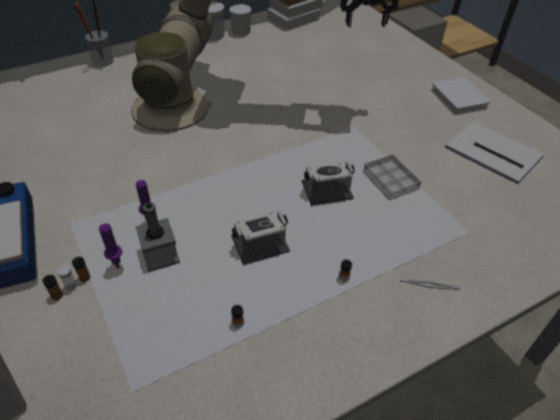

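View pics/top0.png

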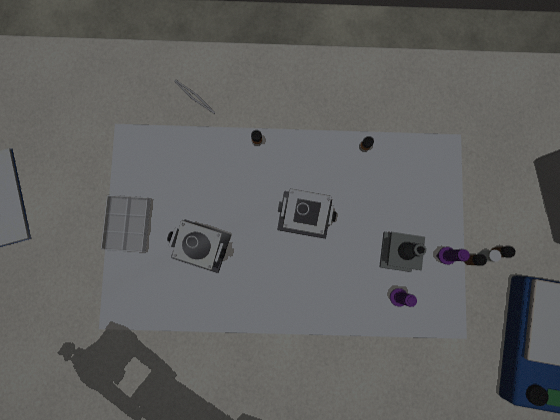

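Run:
```python
import pickle,cv2
d=pickle.load(open("p0.pkl","rb"))
s=d["scene"]["frame"][:,:,::-1];t=d["top"]["frame"][:,:,::-1]
cv2.imwrite("pics/c1.png",cv2.resize(s[130:290,80:230],None,fx=4,fy=3.7,interpolation=cv2.INTER_CUBIC))
cv2.imwrite("pics/c2.png",cv2.resize(s[130:290,230:430],None,fx=4,fy=3.7,interpolation=cv2.INTER_CUBIC))
cv2.imwrite("pics/c3.png",cv2.resize(t[200:300,160:350],None,fx=4,fy=4,interpolation=cv2.INTER_CUBIC))
cv2.imwrite("pics/c4.png",cv2.resize(t[200:300,350:500],None,fx=5,fy=5,interpolation=cv2.INTER_CUBIC))
```

```text
(no output)
```

View pics/c1.png

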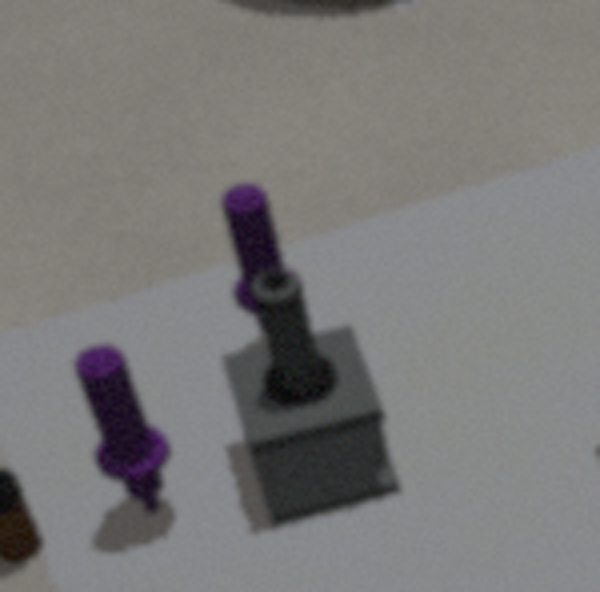

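View pics/c2.png

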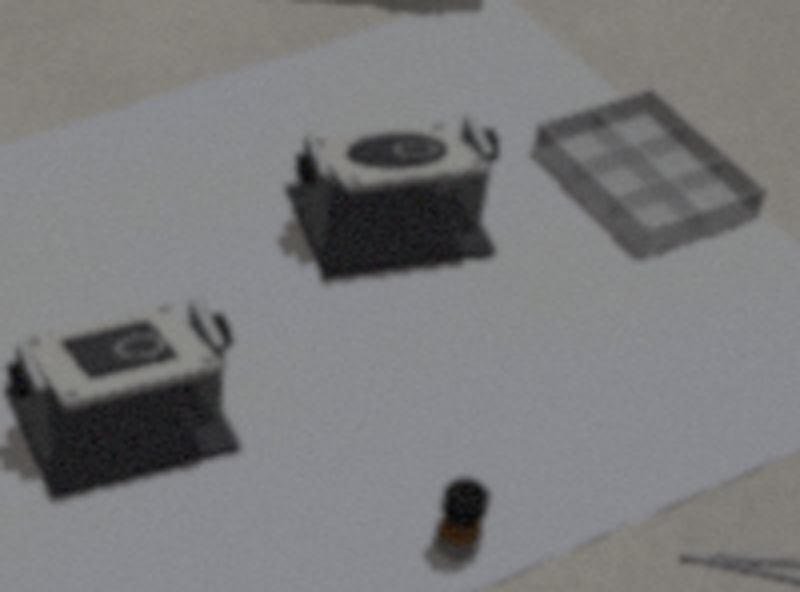

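View pics/c3.png

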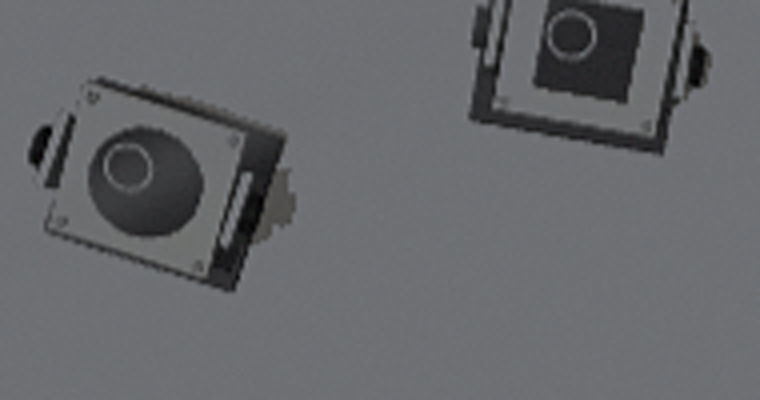

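View pics/c4.png

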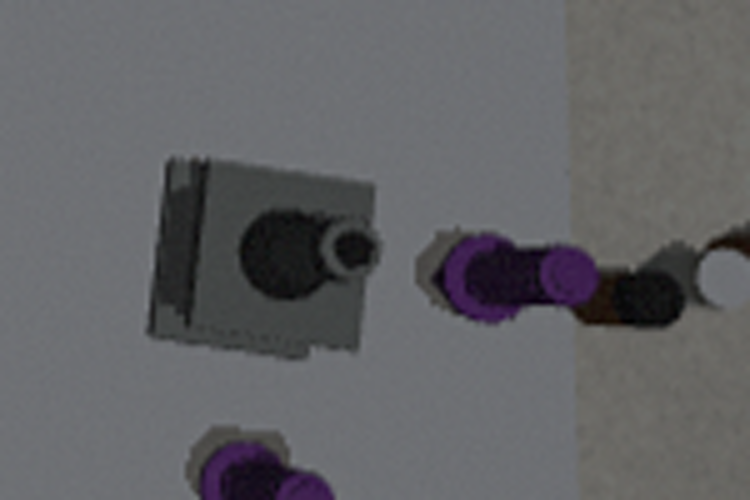

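The purple pens at scene (143,195) and (113,245) are look-alikes. The grey gauge in its stand is at scene (155,220) and top (413,252), and the disc stage is at top (198,245) and scene (328,180). Next I'll enlarge the disc crops to measure the slope.

Run:
```python
import pickle,cv2,numpy as np
d=pickle.load(open("p0.pkl","rb"))
s=d["scene"]["frame"][:,:,::-1];t=d["top"]["frame"][:,:,::-1]
def crop(im,x0,y0,w,h,k,fn):
    c=im[y0:y0+h,x0:x0+w]
    c=cv2.resize(c,None,fx=k,fy=k,interpolation=cv2.INTER_CUBIC)
    c=np.clip(c.astype(float)*1.6,0,255).astype(np.uint8)
    for i in range(0,w,10):
        cv2.line(c,(i*k,0),(i*k,6),(0,255,255),1); cv2.putText(c,str(x0+i),(i*k,18),0,.4,(0,255,255),1)
    for i in range(0,h,10):
        cv2.line(c,(0,i*k),(6,i*k),(0,255,255),1); cv2.putText(c,str(y0+i),(8,i*k+4),0,.4,(0,255,255),1)
    cv2.imwrite(fn,c)
crop(t,162,212,78,60,10,"pics/e1.png")
crop(s,295,150,70,56,10,"pics/e2.png")
```

```text
(no output)
```

View pics/e1.png

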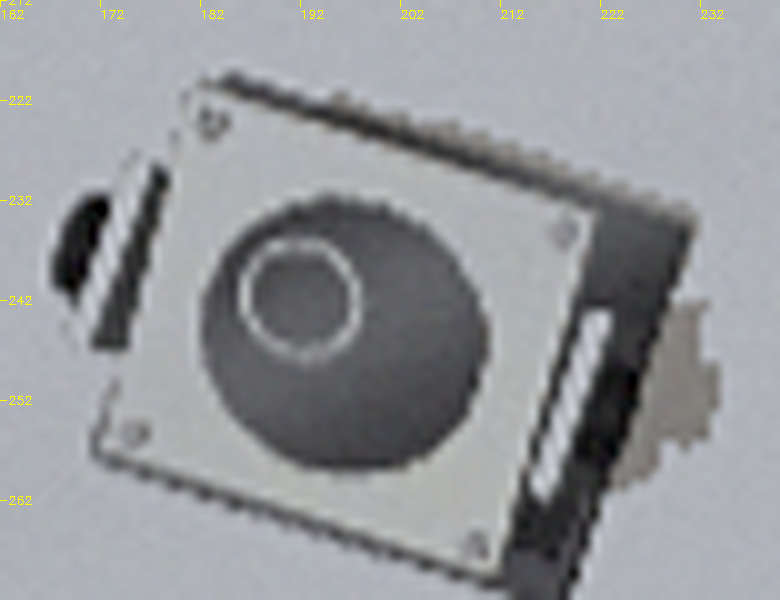

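View pics/e2.png

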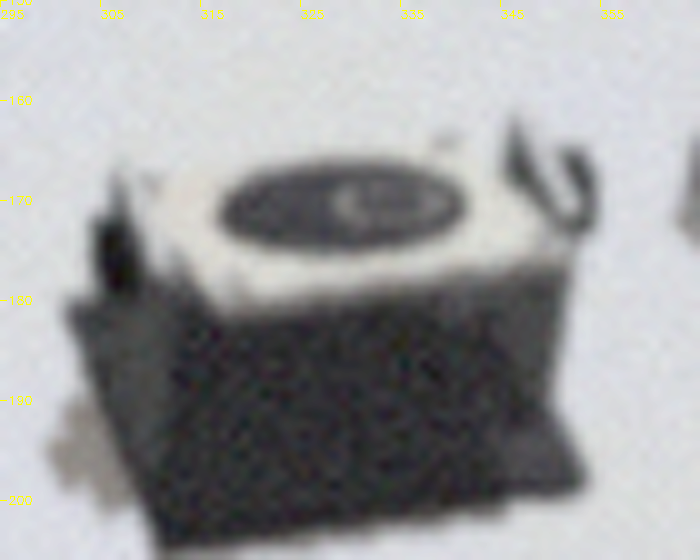

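```bash
cat > h.py <<'E'
import numpy as np,pickle,cv2
from scipy.optimize import least_squares
from scipy.spatial.transform import Rotation as R
d=pickle.load(open("p0.pkl","rb"))
def proj(n,P,dd=None):
    c=d[n]; q=(np.atleast_2d(P)-c["xyz"])@c["rotation"]
    return np.stack([c["fx"]*q[:,0]/q[:,2]+c["cx"],c["fy"]*q[:,1]/q[:,2]+c["cy"]],1)
def plate(p,L):
    x,y,yaw,s=p[:4]
    # slope: -x edge goes down => rotation about y by -s (x->up)
    M=R.from_euler("z",yaw).as_matrix()@R.from_euler("y",-s).as_matrix()
    return np.array([x,y,.06])+np.atleast_2d(L)@M.T
E
cat > fit.py <<'E'
from h import *
T=lambda a,x0=162,y0=212:np.array(a)/10+[x0-.5,y0-.5]
S=lambda a:T(a,295,150)
mm=1e-3
C=np.array([[42,44,3],[42,-44,3],[-42,44,3],[-42,-44,3]])*mm
ct=T([[190,82],[600,207],[97,453],[503,578]])
th=np.linspace(0,2*np.pi,120)
disc=np.c_[30*np.cos(th),30*np.sin(th),6+0*th]*mm
ring=np.array([[6,10,6]])*mm
rc=np.c_[6+12*np.cos(th),10+12*np.sin(th),6+0*th]*mm
bb=lambda q:np.r_[q.min(0),q.max(0)]
bt=np.r_[T([200,193]),T([490,472])]
bs=np.r_[S([217,162]),S([467,252])]
def res(p):
    ot=p[4:6];os=p[6:8]
    r=[(proj("top",plate(p,C))+ot-ct).ravel()*.7,
       bb(proj("top",plate(p,disc)))+np.r_[ot,ot]-bt,
       bb(proj("scene",plate(p,disc)))+np.r_[os,os]-bs,
       (proj("top",plate(p,ring))+ot-T([300,299])).ravel(),
       (proj("scene",plate(p,ring))+os-S([393,203])).ravel(),
       (proj("scene",plate(p,C[:2]))+os-S([[575,258],[220,308]])).ravel()*.7,
       p[4:]*.7]
    return np.concatenate(r)
for s0 in(-.3,.0,.4):
    f=least_squares(res,[.4,.25,-.2,s0,0,0,0,0],loss="soft_l1",x_scale=[.01,.01,.1,.1,1,1,1,1])
    print(f.cost,f.x.round(4));
p=f.x
print(np.round(f.fun,2))
cov=np.linalg.inv(f.jac.T@f.jac);print(np.sqrt(np.diag(cov))[:4]*.5)
print("ring",plate(p,ring), "disc",plate(p,[[0,0,.006]]))
print("normal",plate(p,[[0,0,1]])-plate(p,[[0,0,0]]))
E
python3 fit.py
```

```text
0.8836772571495775 [ 0.516   0.216  -0.2671  0.346  -0.4878 -0.0719 -0.5171  0.4409]
0.8836772571498648 [ 0.516   0.216  -0.2671  0.346  -0.4878 -0.0719 -0.5171  0.4409]
0.8836772571495264 [ 0.516   0.216  -0.2671  0.346  -0.4878 -0.0719 -0.5171  0.4409]
[ 0.12  0.02 -0.03 -0.02  0.26  0.04 -0.23 -0.11  0.15  0.25 -0.42  0.21
  0.05 -0.37  0.21  0.07  0.41 -0.39 -0.22  0.42  0.31 -0.43 -0.01 -0.06
 -0.34 -0.05 -0.36  0.31]
[0.0013303  0.00134524 0.01143077 0.02216181]
ring [[0.52207487 0.22468686 0.06767926]] disc [[0.51399089 0.21653157 0.06564441]]
normal [[-0.32711115  0.08952574  0.94073558]]
```

Run:
```python
from h import *
# gauge position: cap top z=.152, flange top z~.076
o={"cap":(.152,(419.5,249.1),(148.8,207.1)),"flange":(.076,(406.3,250.4),(154.5,231.9))}
def r(p):
    out=[]
    for z,t,s in o.values():
        P=[p[0],p[1],z]
        out+=list(proj("top",P)[0]+p[2:4]-t)+list(proj("scene",P)[0]+p[4:6]-s)
    return np.r_[out,np.array(p[2:])*.7]
f=least_squares(r,[.5,-.2,0,0,0,0],x_scale=[.01,.01,1,1,1,1]);print(f.x,f.fun.round(2))
def ray(n,u,v,z):
    c=d[n];D=c["rotation"]@[(u-c["cx"])/c["fx"],(v-c["cy"])/c["fy"],1];k=(z-c["xyz"][2])/D[2];return (c["xyz"]+k*D).round(3)
K=lambda x,y:(350+x/5-.5,200+y/5-.5)
for n,c,z in[("pA cap",(570,275),.152),("pA flange",(485,275),.07),("pA shadow",(440,270),0),("pB cap",(308,495),.152),("pB fl",(243,478),.07),
 ("st TL",(207,160),.07),("st TR",(375,185),.07),("st BR",(358,350),.07),("st BL",(190,325),.07)]:
    print(n,ray("top",*K(*c),z))
S=lambda x,y:(80+x/4,130+y/3.7)
for n,c,z in[("pA cap",(100,360),.152),("pA tip",(152,510),.02),("pA tip0",(152,510),.0),("pB cap",(245,200),.152),("st",(222,357),.07),("st",(382,413),.07),("st",(350,328),.07),("st",(250,440),.07)]:
    print("S",n,ray("scene",*S(*c),z))
for n,u,v in[("tray",126.4,222.4),("v",367.3,143),("v",256.4,138)]: print(n,ray("top",u,v,.03))
```

```text
[ 0.51665484 -0.2187843  -0.91086832  0.56676178 -0.55905131  1.16651178] [ 0.2  -0.09 -0.02 -0.75  0.25 -0.19  0.29  0.18 -0.64  0.4  -0.39  0.82]
pA cap [ 0.508 -0.299  0.152]
pA flange [ 0.509 -0.302  0.07 ]
pA shadow [ 0.513 -0.311  0.   ]
pB cap [ 0.424 -0.2    0.152]
pB fl [ 0.424 -0.2    0.07 ]
st TL [ 0.554 -0.187  0.07 ]
st TR [ 0.545 -0.257  0.07 ]
st BR [ 0.477 -0.248  0.07 ]
st BL [ 0.485 -0.179  0.07 ]
S pA cap [ 0.534 -0.312  0.152]
S pA tip [ 0.527 -0.313  0.02 ]
S pA tip0 [ 0.51  -0.312  0.   ]
S pB cap [ 0.45  -0.213  0.152]
S st [ 0.479 -0.25   0.07 ]
S st [ 0.559 -0.191  0.07 ]
S st [ 0.49  -0.183  0.07 ]
S st [ 0.546 -0.257  0.07 ]
tray [0.56  0.376 0.03 ]
v [ 0.753 -0.146  0.03 ]
v [0.757 0.101 0.03 ]
```

```bash
cat > rel.py <<'E'
import sys,numpy as np
from rig import observe
o=observe();Rt=o["tool_rot"];p=o["position"]
print("t",o["time_s"],"pos",p.round(4),"F",o["ft_force"].round(2),"w",round(o["grip_width"],4))
print("ydir",Rt[:,1].round(4),"zdir",Rt[:,2].round(4))
if len(sys.argv)>3:
    t=np.array(list(map(float,sys.argv[1:4])));print("slide",(Rt.T@(t-p)).round(4))
yd=np.array([.264,.9645]); c=yd@Rt[:2,0]; s=yd@Rt[:2,1]; print("roll",round(float(np.arctan2(-c,s)),4))
E
python3 -m crank '{"slide":[[-0.28,-0.265,0],[-0.28,-0.265,0],[-0.28,-0.265,0],[-0.28,-0.265,0],[-0.28,-0.265,0],[-0.28,-0.265,0],[-0.28,-0.265,0],[-0.28,-0.265,0]],"roll":[-0.172,-0.172,-0.172,-0.172,-0.172,-0.172,-0.172,-0.172],"grip":[0.05,0.05,0.05,0.05,0.05,0.05,0.05,0.05]}' 40
python3 rel.py 0.516 -0.219 0.205
```

```text
time_s: 1.5
position: [0.3751, 0.1366, 0.2048]
tool_rot: [[-0.964, 0.265, 0.001], [0.265, 0.964, -0.0], [-0.001, 0.0, -1.0]]
ft_force: [0.4, 0.6, 0.3]
grip_width: 0.05
t 1.5 pos [0.3751 0.1366 0.2048] F [0.44 0.64 0.33] w 0.05
ydir [0.2648 0.9643 0.    ] zdir [ 9.e-04 -2.e-04 -1.e+00]
slide [-0.23   -0.3057 -0.    ]
roll -0.0008
```

```bash
python3 -m crank '{"slide":[[-0.23,-0.306,0],[-0.23,-0.306,0],[-0.23,-0.306,0],[-0.23,-0.306,0],[-0.23,-0.306,0],[-0.23,-0.306,0],[-0.23,-0.306,0],[-0.23,-0.306,0]],"roll":[0,0,0,0,0,0,0,0],"grip":[0.05,0.05,0.05,0.05,0.05,0.05,0.05,0.05]}'
python3 rel.py 0.516 -0.219 0.104
python3 - <<'E'
from rig import *
import cv2,numpy as np
o=observe()
for n in("scene","top"):
    p=get_image(n)
    q=(o["position"]-p["xyz"])@p["rotation"];print(n,p["fx"]*q[0]/q[2]+p["cx"],p["fy"]*q[1]/q[2]+p["cy"])
    c=p["frame"][130:290,80:230] if n=="scene" else p["frame"][190:310,330:500]
    cv2.imwrite(f"pics/{n}1.png",cv2.resize(np.clip(c*1.5,0,255).astype(np.uint8)[:,:,::-1],None,fx=3.7,fy=3.7,interpolation=cv2.INTER_CUBIC))
E
```

```text
time_s: 2.3
position: [0.5163, -0.22, 0.2042]
tool_rot: [[-0.964, 0.266, 0.0], [0.266, 0.964, -0.0], [-0.0, -0.0, -1.0]]
ft_force: [0.9, 0.6, 0.6]
grip_width: 0.0496
t 2.3 pos [ 0.5163 -0.22    0.2042] F [0.91 0.63 0.58] w 0.0496
ydir [ 2.655e-01  9.641e-01 -3.000e-04] zdir [ 1.e-04 -4.e-04 -1.e+00]
slide [0.0006 0.0009 0.1002]
roll -0.0016
scene 144.1268691077804 185.92453594607642
top 431.89725870812435 247.68317504582836
```

View pics/scene1.png

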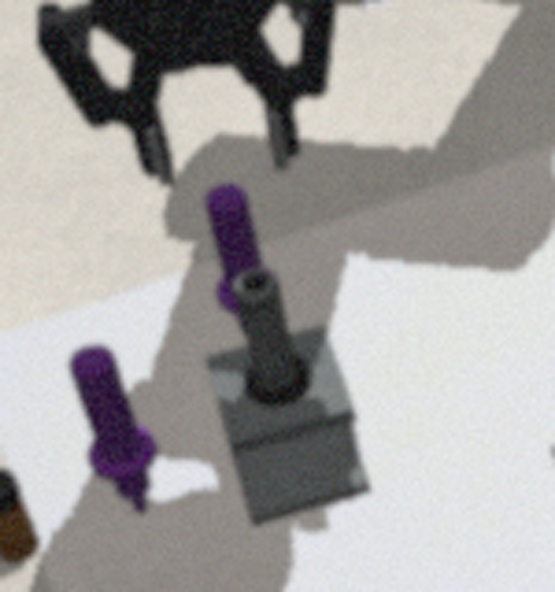

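View pics/top1.png

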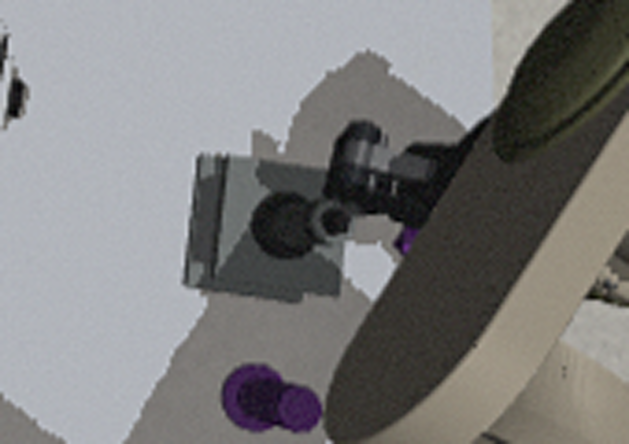

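```bash
python3 -m crank '{"slide":[[0,0.001,0.03],[0,0.001,0.05],[0,0.001,0.05],[0,0.001,0.05],[0,0.001,0.05],[0,0.001,0.05],[0,0.001,0.05],[0,0.001,0.05]],"roll":[0,0,0,0,0,0,0,0],"grip":[0.05,0.05,0.05,0.05,0.05,0.05,0.05,0.05]}'
python3 rel.py 0.516 -0.219 0.104
python3 - <<'E'
from rig import *
import cv2,numpy as np
o=observe()
for n in("scene",):
    p=get_image(n)
    q=(o["position"]-p["xyz"])@p["rotation"];print(n,p["fx"]*q[0]/q[2]+p["cx"],p["fy"]*q[1]/q[2]+p["cy"])
    c=p["frame"][150:270,100:220]
    cv2.imwrite(f"pics/{n}2.png",cv2.resize(np.clip(c*1.7,0,255).astype(np.uint8)[:,:,::-1],None,fx=5,fy=5,interpolation=cv2.INTER_CUBIC))
E
```

```text
time_s: 3.2
position: [0.5161, -0.2158, 0.1549]
tool_rot: [[-0.965, 0.264, 0.0], [0.264, 0.965, -0.0], [-0.001, -0.0, -1.0]]
ft_force: [0.3, 0.8, 0.5]
grip_width: 0.0503
t 3.2 pos [ 0.5161 -0.2158  0.1549] F [0.27 0.78 0.46] w 0.0503
ydir [ 2.636e-01  9.646e-01 -2.000e-04] zdir [ 5.e-04 -3.e-04 -1.e+00]
slide [-0.0007 -0.0031  0.0509]
roll 0.0004
scene 150.43298295768366 203.47185784366974
```

View pics/scene2.png

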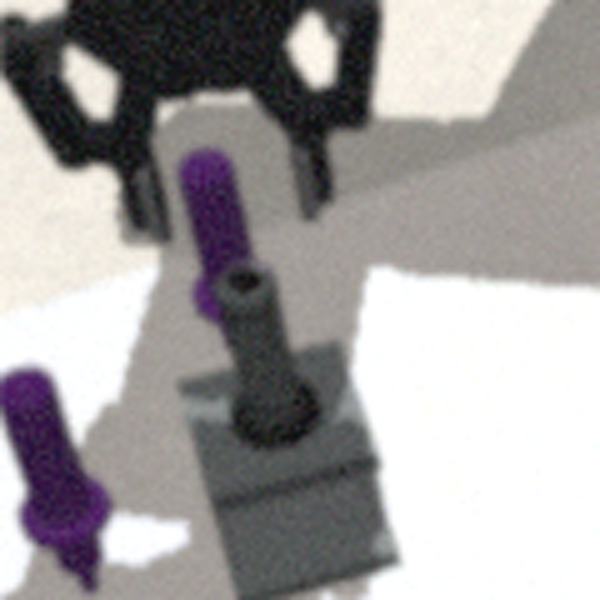

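```bash
python3 -m crank '{"slide":[[0,-0.003,0.02],[0,-0.003,0.045],[0,-0.003,0.045],[0,-0.003,0.045],[0,-0.003,0.045],[0,-0.003,0.045],[0,-0.003,0.045],[0,-0.003,0.045]],"roll":[0,0,0,0,0,0,0,0],"grip":[0.05,0.05,0.05,0.05,0.05,0.05,0.05,0.05]}'
python3 rel.py 0.516 -0.219 0.104
python3 - <<'E'
from rig import *
import cv2,numpy as np
o=observe()
for n in("scene","top"):
    p=get_image(n)
    q=(o["position"]-p["xyz"])@p["rotation"];print(n,p["fx"]*q[0]/q[2]+p["cx"],p["fy"]*q[1]/q[2]+p["cy"])
    c=p["frame"][150:270,100:220] if n=="scene" else p["frame"][190:310,350:470]
    cv2.imwrite(f"pics/{n}3.png",cv2.resize(np.clip(c*1.7,0,255).astype(np.uint8)[:,:,::-1],None,fx=5,fy=5,interpolation=cv2.INTER_CUBIC))
E
```

```text
time_s: 4.05
position: [0.5153, -0.2188, 0.11]
tool_rot: [[-0.965, 0.264, 0.001], [0.264, 0.965, -0.0], [-0.001, -0.0, -1.0]]
ft_force: [-0.2, 0.3, -0.1]
grip_width: 0.0498
t 4.05 pos [ 0.5153 -0.2188  0.11  ] F [-0.15  0.32 -0.11] w 0.0498
ydir [ 2.636e-01  9.646e-01 -2.000e-04] zdir [ 6.e-04 -4.e-04 -1.e+00]
slide [-0.0007 -0.      0.006 ]
roll 0.0004
scene 152.53472025485922 219.33998801590275
top 413.04028029432516 249.8035495367553
```

View pics/scene3.png

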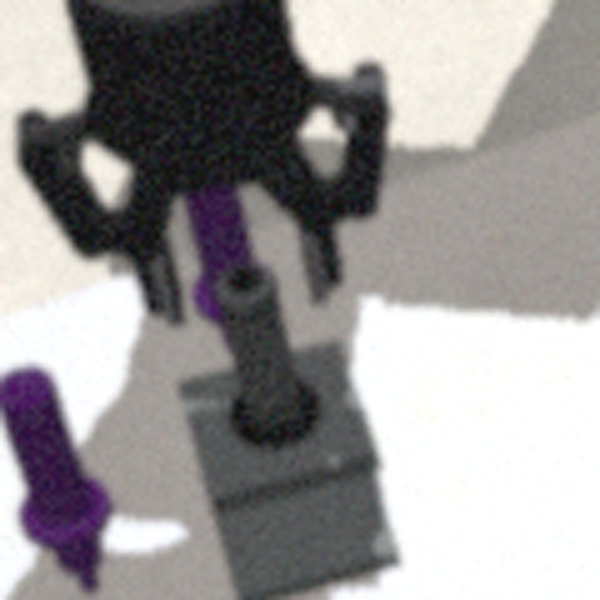

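View pics/top3.png

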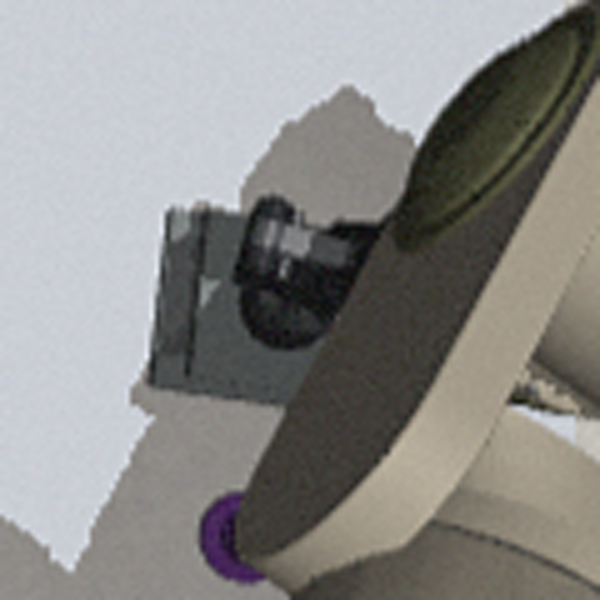

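```bash
python3 -m crank '{"slide":[[-0.001,0,0.012],[-0.001,0,0.012],[-0.001,0,0.012],[-0.001,0,0.012],[-0.001,0,0.012],[-0.001,0,0.012],[-0.001,0,0.012],[-0.001,0,0.012]],"roll":[0,0,0,0,0,0,0,0],"grip":[0.05,0.05,0.015,0.015,0.015,0.015,0.015,0.015]}' 40
python3 rel.py 0.516 -0.219 0.104
python3 - <<'E'
from rig import *
import cv2,numpy as np
o=observe()
for n in("scene",):
    p=get_image(n)
    q=(o["position"]-p["xyz"])@p["rotation"];print(n,p["fx"]*q[0]/q[2]+p["cx"],p["fy"]*q[1]/q[2]+p["cy"])
    c=p["frame"][150:270,100:220] if n=="scene" else p["frame"][190:310,350:470]
    cv2.imwrite(f"pics/{n}4.png",cv2.resize(np.clip(c*1.7,0,255).astype(np.uint8)[:,:,::-1],None,fx=5,fy=5,interpolation=cv2.INTER_CUBIC))
E
```

```text
time_s: 4.95
position: [0.5162, -0.219, 0.0976]
tool_rot: [[-0.965, 0.264, 0.0], [0.264, 0.965, -0.0], [-0.0, -0.0, -1.0]]
ft_force: [-0.3, -0.3, 0.7]
grip_width: 0.0225
t 4.95 pos [ 0.5162 -0.219   0.0976] F [-0.3  -0.29  0.74] w 0.0225
ydir [ 0.2637  0.9646 -0.    ] zdir [ 2.e-04 -1.e-04 -1.e+00]
slide [ 0.0002 -0.0001 -0.0064]
roll 0.0003
scene 153.53074330205447 223.76567192361316
```

View pics/scene4.png

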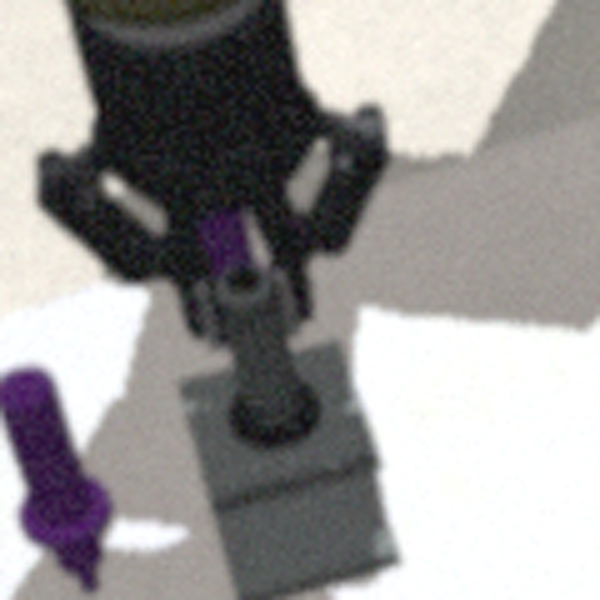

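```bash
python3 -m crank '{"slide":[[0,0,-0.008],[0,0,-0.016],[0.004,0,-0.016],[0.009,0,-0.016],[0.014,0,-0.016],[0.019,0,-0.016],[0.024,0,-0.016],[0.024,0,-0.016]],"roll":[0,0,0,0,0,0,0,0],"grip":[0.015,0.015,0.015,0.015,0.015,0.015,0.015,0.015]}' 40
python3 rel.py
python3 - <<'E'
from rig import *
import cv2,numpy as np
o=observe()
for n in("scene","top"):
    p=get_image(n)
    c=p["frame"][150:270,100:220] if n=="scene" else p["frame"][190:310,350:470]
    cv2.imwrite(f"pics/{n}5.png",cv2.resize(np.clip(c*1.7,0,255).astype(np.uint8)[:,:,::-1],None,fx=5,fy=5,interpolation=cv2.INTER_CUBIC))
E
```

```text
time_s: 5.8
position: [0.4925, -0.2125, 0.1135]
tool_rot: [[-0.965, 0.264, -0.0], [0.264, 0.965, 0.0], [0.0, -0.0, -1.0]]
ft_force: [3.8, -0.3, 0.3]
grip_width: 0.0227
t 5.8 pos [ 0.4925 -0.2125  0.1135] F [ 3.82 -0.34  0.31] w 0.0227
ydir [ 0.2639  0.9646 -0.    ] zdir [-1.e-04  0.e+00 -1.e+00]
roll 0.0001
```

View pics/scene5.png

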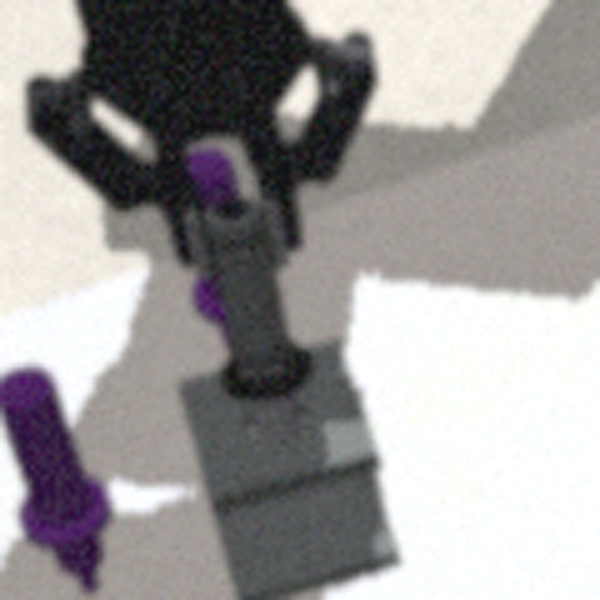

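View pics/top5.png

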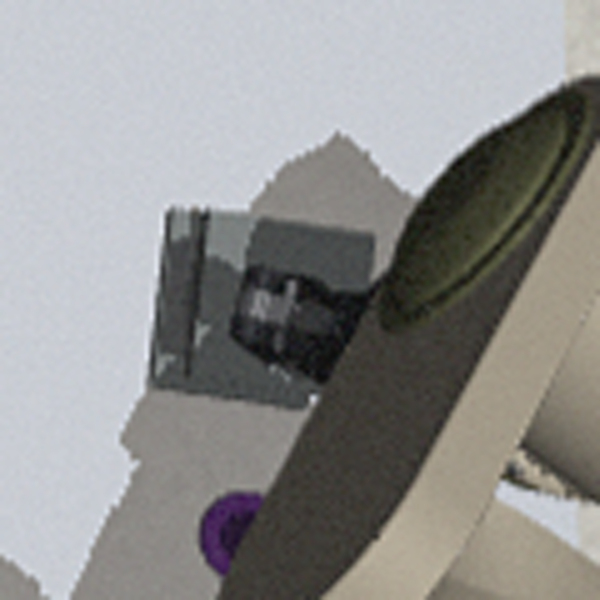

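```bash
cat > tilt.py <<'E'
from h import *
from rig import observe
import sys
# usage: cap px,py  flangeTop px,py  (scene crop 5x origin given), fits theta & zg with grip point known
def fit(cap,fl,pos,off=(-.56,1.17),cz=.132,fz=.056):
    tx=np.array([-.9645,.264,0])
    G=np.array(pos)+[0,0,.0187]
    def pts(p):
        a=np.sin(p[0])*tx+np.cos(p[0])*np.array([0,0,1])
        return np.array([G+a*(z-p[1]) +tx*0 for z in(cz,fz)])
    def r(p): return (proj("scene",pts(p))+off-np.array([cap,fl])).ravel()
    f=least_squares(r,[.3,.1],x_scale=[.1,.01]);return f.x,f.fun
if __name__=="__main__":
    K=lambda x,y:(100+x/5-.5+0.1,150+y/5-.5+.1)
    for cap,fl in[((235,210),(266,365)),((235,205),(266,370)),((232,210),(268,365))]:
        print(fit(K(*cap),K(*fl),observe()["position"]))
E
python3 tilt.py
```

```text
(array([0.20949431, 0.1001073 ]), array([ 0.01229569, -0.02468921,  0.28952148, -0.03646701]))
(array([0.3196251 , 0.09967264]), array([-0.05837485, -0.02134415,  0.32064317, -0.0285579 ]))
(array([0.21278845, 0.10003718]), array([ 0.60460878, -0.0810321 , -0.11356602, -0.02537848]))
```

```bash
python3 -m crank '{"slide":[[0.002,0,-0.01],[0.005,0,-0.02],[0.009,0,-0.03],[0.013,0,-0.04],[0.017,0,-0.052],[0.02,0,-0.065],[0.02,0,-0.09],[0.02,0,-0.11]],"roll":[0,0,0,0,0,0,0,0],"grip":[0.015,0.015,0.015,0.015,0.015,0.015,0.015,0.015]}' 40
python3 rel.py 0.48 0 0.23
python3 - <<'E'
from rig import *
import cv2,numpy as np
o=observe()
for n in("scene","top"):
    p=get_image(n)
    c=p["frame"][110:270,80:240] if n=="scene" else p["frame"][190:310,350:470]
    cv2.imwrite(f"pics/{n}6.png",cv2.resize(np.clip(c*1.7,0,255).astype(np.uint8)[:,:,::-1],None,fx=3.75 if n=="scene" else 5,fy=3.75 if n=="scene" else 5,interpolation=cv2.INTER_CUBIC))
E
```

```text
time_s: 6.7
position: [0.4733, -0.2072, 0.2254]
tool_rot: [[-0.965, 0.264, 0.0], [0.264, 0.965, -0.0], [-0.0, -0.0, -1.0]]
ft_force: [0.8, 0.2, -0.9]
grip_width: 0.0229
t 6.7 pos [ 0.4733 -0.2072  0.2254] F [ 0.81  0.2  -0.86] w 0.0229
ydir [ 2.637e-01  9.646e-01 -3.000e-04] zdir [ 3.e-04 -4.e-04 -1.e+00]
slide [ 0.0482  0.2017 -0.0047]
roll 0.0003
```

View pics/scene6.png

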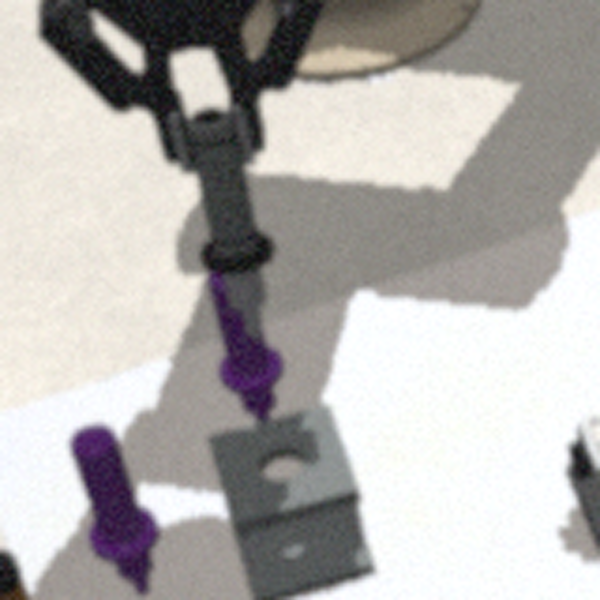

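View pics/top6.png

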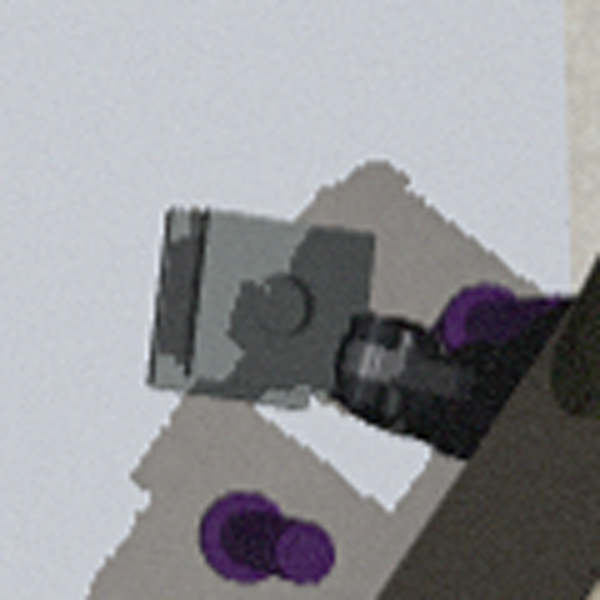

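```bash
python3 -m crank '{"slide":[[0.014,0.053,0],[0.028,0.107,0],[0.042,0.16,0],[0.057,0.214,0],[0.071,0.268,0],[0.085,0.321,0],[0.1,0.375,0],[0.114,0.429,0]],"roll":[0,0,0,0,0,0,0,0],"grip":[0.015,0.015,0.015,0.015,0.015,0.015,0.015,0.015]}' 40
python3 -m crank '{"slide":[[0,0,0],[0,0,0.015],[0,0,0.03],[0,0,0.04],[0,0,0.04],[0,0,0.04],[0,0,0.04],[0,0,0.04]],"roll":[0,0,0,0,0,0,0,0],"grip":[0.015,0.015,0.015,0.015,0.015,0.015,0.015,0.015]}' 40
python3 rel.py 0.476 0.237 0.181
python3 - <<'E'
from rig import *
import cv2,numpy as np
for n in("scene","top"):
    p=get_image(n)
    c=p["frame"][90:210,260:380] if n=="scene" else p["frame"][190:310,140:260]
    cv2.imwrite(f"pics/{n}7.png",cv2.resize(np.clip(c*1.7,0,255).astype(np.uint8)[:,:,::-1],None,fx=5,fy=5,interpolation=cv2.INTER_CUBIC))
E
```

```text
time_s: 7.6
position: [0.4755, 0.1945, 0.2228]
tool_rot: [[-0.965, 0.264, -0.001], [0.264, 0.965, -0.0], [0.001, -0.001, -1.0]]
ft_force: [0.9, -0.5, -1.0]
grip_width: 0.0228
time_s: 8.4
position: [0.4768, 0.1925, 0.1841]
tool_rot: [[-0.965, 0.264, 0.001], [0.264, 0.965, 0.0], [-0.001, 0.0, -1.0]]
ft_force: [1.0, -0.4, -2.4]
grip_width: 0.023
t 8.4 pos [0.4768 0.1925 0.1841] F [ 0.99 -0.42 -2.41] w 0.023
ydir [2.638e-01 9.646e-01 4.000e-04] zdir [ 1.1e-03  1.0e-04 -1.0e+00]
slide [0.0125 0.0427 0.0031]
roll 0.0002
```

View pics/scene7.png

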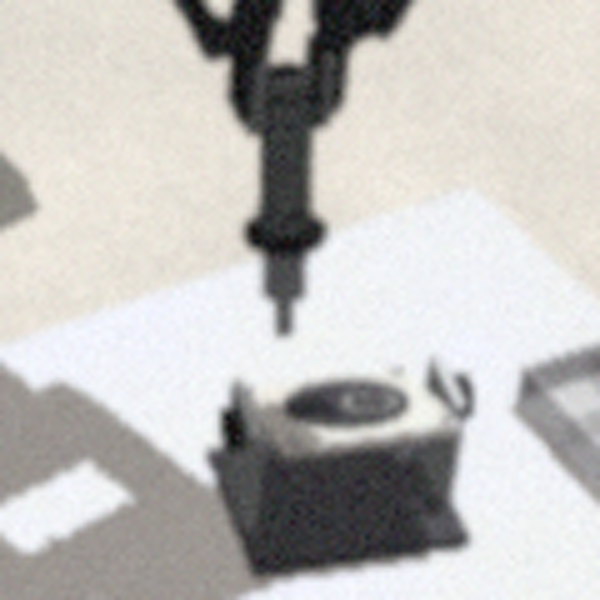

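View pics/top7.png

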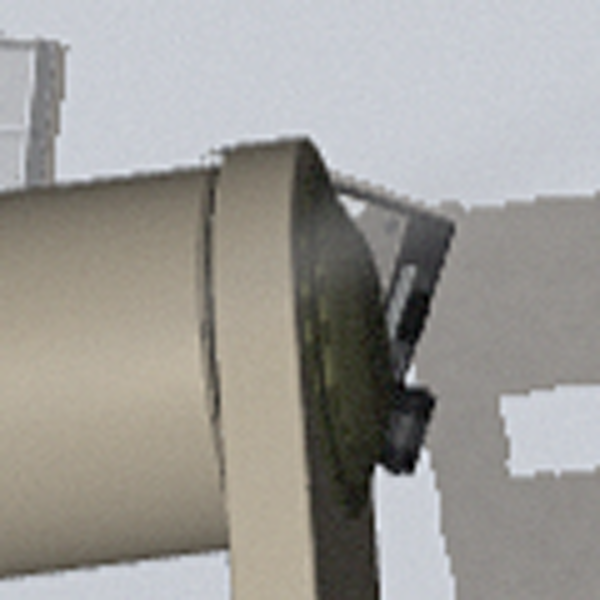

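The scene view shows the whole gauge: cap at crop (287,72), flange at (286,235), tip at (286,333). The arm hides the top view. I'll fit the gauge's tilt from this.

```bash
cat > tilt2.py <<'E'
from h import *
def fit(obs,pos,off=(-.56,0.8)):
    tx=np.array([-.9645,.264,0]);ty=np.array([.264,.9645,0])
    G=np.array(pos)+[0,0,.0187]
    def ax(p):
        a=np.sin(p[0])*tx+np.sin(p[2])*ty; return a+np.array([0,0,np.sqrt(1-a@a)])
    def r(p):
        a=ax(p)
        return np.r_[np.concatenate([proj("scene",G+a*(z-p[1]))[0]+off+p[3:5]-o for z,o in obs]),p[3:5]*1.,p[2]*20]
    f=least_squares(r,[.3,.1,0,0,0],x_scale=[.1,.01,.1,1,1]);p=f.x
    print("theta",p[0].round(3),"zg",p[1].round(4),"side",p[2].round(3),"off",p[3:].round(2),"res",f.fun.round(2))
    print("tip",(G-ax(p)*p[1]).round(4),"axis",ax(p).round(3))
if __name__=="__main__":
    K=lambda x,y:np.array((260+x/5-.4,90+y/5-.4))
    for e in(0,3,-3):
        fit([(0,K(286,334)),(.053,K(286,237)),(.022,K(284,293)),(.132,K(287,72+e))],(0.4768,0.1925,0.1841))
E
python3 tilt2.py
```

```text
theta 0.178 zg 0.1005 side -0.018 off [ 0.45 -0.  ] res [-0.28  0.25 -0.16 -0.57  0.17  0.19 -0.18  0.14  0.45 -0.   -0.36]
tip [0.4945 0.1895 0.104 ] axis [-0.176  0.029  0.984]
theta 0.159 zg 0.1014 side -0.023 off [ 0.47 -0.01] res [-0.3   0.16 -0.17 -0.41  0.16  0.21 -0.16  0.05  0.47 -0.01 -0.46]
tip [0.4929 0.1905 0.1027] axis [-0.159  0.02   0.987]
theta 0.198 zg 0.0995 side -0.013 off [ 0.44 -0.  ] res [-0.26  0.34 -0.16 -0.74  0.18  0.17 -0.21  0.23  0.44 -0.   -0.25]
tip [0.496  0.1886 0.1052] axis [-0.193  0.04   0.98 ]
```

```bash
cat > sil.py <<'E'
from h import *
from rig import *
from scipy.optimize import minimize
import sys
def grab(k=5):
    F=[get_image("scene")["frame"].astype(float) for _ in range(k)]
    return np.mean(F,0)
tx=np.array([-.9645,.264,0]);ty=np.array([.264,.9645,0])
SEG=[(0.0,.003,.0025,.004),(.003,.022,.004,.004),(.022,.05,.01,.01),(.05,.056,.019,.019),(.056,.078,.012,.012)]
th=np.linspace(0,2*np.pi,40,endpoint=False)
def axis(p):
    a=np.sin(p[0])*tx+np.sin(p[2])*ty; return a+np.array([0,0,np.sqrt(1-a@a)])
def render(p,pos,box,up=8):
    x0,y0,w,h=box;G=np.array(pos)+[0,0,.0187];a=axis(p)
    u=np.cross(a,[0,1,0]);u/=np.linalg.norm(u);v=np.cross(a,u)
    m=np.zeros((h*up,w*up),np.uint8)
    for z0,z1,r0,r1 in SEG:
        P=np.concatenate([G+a*(z-p[1])+r*(np.cos(th)[:,None]*u+np.sin(th)[:,None]*v) for z,r in((z0,r0),(z1,r1))])
        q=(proj("scene",P)+p[3:5]-[x0,y0]+.5)*up
        cv2.fillConvexPoly(m,cv2.convexHull(q.astype(np.float32)).round().astype(np.int32),1)
    return cv2.resize(m.astype(np.float32),(w,h),interpolation=cv2.INTER_AREA)
def run(img,pos,box,p0,fn=None):
    x0,y0,w,h=box
    g=img.mean(2)[y0:y0+h,x0:x0+w]
    bg=np.percentile(g,80)
    # clip bright background variation
    A=np.clip((g)/bg,0,1)
    def cost(p):
        m=cv2.GaussianBlur(render(p,pos,box),(0,0),.6)
        # linear levels: solve gauge/backgd intensities
        M=np.c_[m.ravel(),1-m.ravel()]
        c,res,_,_=np.linalg.lstsq(M,A.ravel(),rcond=None)
        return float(((M@c-A.ravel())**2).sum())*100+.5*(p[3]**2+p[4]**2)*.2+ (p[2]/.05)**2*.05
    best=None
    for t in(.15,.25,.35):
        f=minimize(cost,[t]+list(p0),method="Nelder-Mead",options=dict(initial_simplex=np.array([[t]+list(p0)]+[np.array([t]+list(p0))+d for d in np.diag([.08,.003,.04,.6,.6])]),maxiter=600,xatol=1e-4,fatol=1e-4))
        print(f.fun,f.x.round(4))
        if best is None or f.fun<best.fun: best=f
    p=best.x;G=np.array(pos)+[0,0,.0187]
    print("tip",(G-axis(p)*p[1]).round(4),"axis",axis(p).round(3))
    if fn:
        m=render(p,pos,box); o=np.hstack([A*255,m*255,np.clip(A*200+m*100-0,0,255)]).astype(np.uint8)
        cv2.imwrite(fn,cv2.resize(o,None,fx=5,fy=5,interpolation=cv2.INTER_NEAREST))
    return p
E
python3 - <<'E'
from sil import *
im=grab();np.save("im7.npy",im)
pos=observe()["position"];print(pos)
run(im,pos,(300,122,36,38),[.1,0,-.2,.8],"pics/s7.png")
E
```

```text
[0.47654369 0.19260527 0.18357623]
928.1146212821263 [0.2337 0.0938 0.0199 0.1157 0.8809]
928.0390602735573 [0.2497 0.0923 0.0213 0.0432 1.4145]
999.7431777273049 [0.2978 0.0919 0.0464 0.3115 1.2021]
tip [0.498  0.1847 0.1128] axis [-0.233  0.086  0.969]
```

View pics/s7.png

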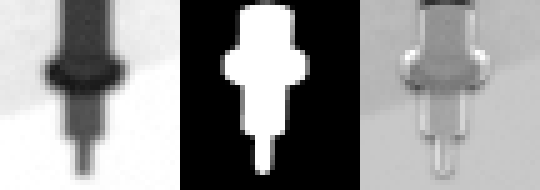

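```bash
sed -i 's/(.056,.078,.012,.012)/(.056,.100,.012,.012)/; s#A=np.clip((g)/bg,0,1)#A=np.clip(g/bg,0,1); lo=float(np.median(A[1:8,int(cx0)-2:int(cx0)+3])); A=1-np.clip((A-lo)/(0.93-lo),0,1)#; s/def run(img,pos,box,p0,fn=None):/def run(img,pos,box,p0,cx0,fn=None):/' sil.py
python3 - <<'E'
import re
s=open('sil.py').read()
a=s.index("        M=np.c_");b=s.index("        return float(((M@c")
s=s[:a]+s[b:].replace("M@c-A.ravel()","(m-A)",1)
s=s.replace("+.5*(p[3]**2+p[4]**2)*.2+ (p[2]/.05)**2*.05","+2*((p[3]+.3)**2+(p[4]-.7)**2)+(p[2]/.05)**2")
open('sil.py','w').write(s)
E
grep -n "return float" sil.py
python3 - <<'E'
from sil import *
im=np.load("im7.npy")
pos=[0.47654369,0.19260527,0.18357623]
run(im,pos,(300,122,36,38),[.1,0,-.2,.8],17,"pics/s7b.png")
E
```

```text
31:        return float((((m-A))**2).sum())*100+2*((p[3]+.3)**2+(p[4]-.7)**2)+(p[2]/.05)**2
796.3967084706927 [ 0.2091  0.0971 -0.0014 -0.2478  0.7334]
769.893084106799 [ 0.1854  0.0981 -0.0054 -0.1274  0.612 ]
811.1203379811276 [ 0.1905  0.0949 -0.0037 -0.1911  1.8573]
tip [0.4941 0.1883 0.1058] axis [-0.179  0.043  0.983]
```

View pics/s7b.png

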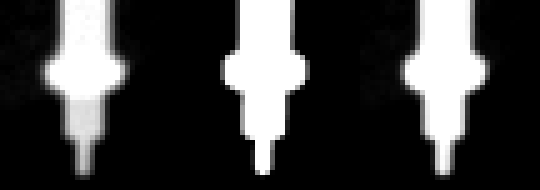

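Run:
```python
import sil
from sil import *
im=np.load("im7.npy")
pos=[0.47654369,0.19260527,0.18357623];box=(300,122,36,38)
x0,y0,w,h=box
g=im.mean(2)[y0:y0+h,x0:x0+w];A=np.clip(g/np.percentile(g,80),0,1)
# per-row levels: barrel brighter
B=1-A/.97
# normalise rows: alpha = B / median center level by row
cl=np.array([np.median(B[r,15:19]) for r in range(h)]);cl=np.maximum(cl,.25)
# threshold half-level subpixel widths
for r in range(h):
    b=B[r]/cl[r]; print(r+y0,round(float(cl[r]),2),round(float(np.clip(b,0,1)[3:33].sum()),2),end=" | ")
print()
def rows(p):
    m=cv2.GaussianBlur(render(p,pos,box),(0,0),.7); 
    return m
An=np.clip(np.where(cl[:,None]>.3,B/cl[:,None],B/.6),0,1); An[:, :3]=0;An[:,33:]=0
for prior in (2,.02):
  for t in np.arange(.05,.5,.05):
    c=lambda q:float(((rows([t,q[0],q[1],q[2],q[3]])-An)**2).sum())*100+prior*((q[2]+.3)**2+(q[3]-.7)**2)+(q[1]/.05)**2
    best=min((minimize(c,s,method="Nelder-Mead",options=dict(initial_simplex=np.array([s]+[np.array(s)+d for d in np.diag([.003,.03,.6,.6])]))) for s in([.098,0,-.2,.7],[.095,0,-.2,0.7+ (t-.19)*15])),key=lambda f:f.fun)
    print(prior,round(t,2),round(best.fun,1),best.x.round(3))
```

```text
122 0.76 11.11 | 123 0.75 11.21 | 124 0.75 11.06 | 125 0.76 10.98 | 126 0.76 10.9 | 127 0.75 11.12 | 128 0.76 11.27 | 129 0.76 11.36 | 130 0.75 11.62 | 131 0.76 11.82 | 132 0.77 12.49 | 133 0.8 13.72 | 134 0.8 15.57 | 135 0.78 16.72 | 136 0.78 16.78 | 137 0.81 16.16 | 138 0.88 14.92 | 139 0.87 12.8 | 140 0.83 10.45 | 141 0.74 9.03 | 142 0.68 8.49 | 143 0.66 8.21 | 144 0.67 7.95 | 145 0.67 7.93 | 146 0.66 7.96 | 147 0.67 7.92 | 148 0.67 7.59 | 149 0.62 6.52 | 150 0.54 4.89 | 151 0.48 3.9 | 152 0.46 3.67 | 153 0.44 3.69 | 154 0.44 3.68 | 155 0.43 3.66 | 156 0.33 3.67 | 157 0.25 2.02 | 158 0.25 0.06 | 159 0.25 0.0 | 
2 0.05 1051.3 [ 0.105 -0.05  -0.108  0.212]
2 0.1 776.7 [ 0.102 -0.036 -0.197  0.471]
2 0.15 564.2 [ 0.099 -0.021 -0.214  0.98 ]
2 0.2 472.6 [ 0.098  0.001 -0.09   0.77 ]
2 0.25 437.5 [ 0.097  0.012 -0.198  0.7  ]
2 0.3 454.3 [ 0.095  0.021 -0.336  0.799]
2 0.35 565.1 [ 0.094  0.039 -0.304  1.035]
2 0.4 711.0 [ 0.094  0.05  -0.367  0.699]
2 0.45 916.7 [ 0.094  0.061 -0.533  0.372]
0.02 0.05 1050.7 [ 0.106 -0.049 -0.095 -0.028]
0.02 0.1 776.9 [ 0.102 -0.036 -0.197  0.463]
0.02 0.15 564.0 [ 0.099 -0.021 -0.213  0.992]
0.02 0.2 466.1 [ 0.098 -0.001 -0.122  0.823]
0.02 0.25 437.9 [ 0.096  0.012 -0.222  1.034]
0.02 0.3 454.3 [ 0.095  0.021 -0.341  0.803]
0.02 0.35 541.2 [ 0.094  0.035 -0.37   1.182]
0.02 0.4 710.3 [ 0.094  0.05  -0.367  0.709]
0.02 0.45 916.9 [ 0.094  0.061 -0.534  0.356]
```

```bash
python3 -m crank '{"slide":[[0,0,-0.03],[-0.025,-0.048,-0.041],[-0.05,-0.097,-0.041],[-0.075,-0.145,-0.041],[-0.1,-0.193,-0.041],[-0.12,-0.24,-0.041],[-0.145,-0.285,-0.041],[-0.17,-0.33,-0.041]],"roll":[0,0,0,0,0,0,0,0],"grip":[0.015,0.015,0.015,0.015,0.015,0.015,0.015,0.015]}' 40
python3 rel.py 0.564 -0.232 0.1135
```

```text
time_s: 9.55
position: [0.5483, -0.1509, 0.2246]
tool_rot: [[-0.965, 0.264, 0.0], [0.264, 0.965, -0.0], [-0.0, 0.0, -1.0]]
ft_force: [0.9, 1.6, -1.2]
grip_width: 0.0225
t 9.55 pos [ 0.5483 -0.1509  0.2246] F [ 0.92  1.56 -1.22] w 0.0225
ydir [0.2639 0.9646 0.    ] zdir [ 2.e-04 -0.e+00 -1.e+00]
slide [-0.0365 -0.074   0.1112]
roll 0.0001
```

```bash
python3 -m crank '{"slide":[[-0.018,-0.034,0],[-0.03,-0.066,0],[-0.03,-0.066,0.03],[-0.03,-0.066,0.06],[-0.03,-0.066,0.085],[-0.03,-0.066,0.085],[-0.03,-0.066,0.085],[-0.03,-0.066,0.085]],"roll":[0,0,0,0,0,0,0,0],"grip":[0.015,0.015,0.015,0.015,0.015,0.015,0.015,0.015]}' 40
python3 rel.py 0.564 -0.232 0.1135
python3 - <<'E'
from rig import *
import cv2,numpy as np
for n in("scene","top"):
    p=get_image(n)
    c=p["frame"][130:290,80:240] if n=="scene" else p["frame"][190:310,350:470]
    cv2.imwrite(f"pics/{n}8.png",cv2.resize(np.clip(c*1.7,0,255).astype(np.uint8)[:,:,::-1],None,fx=3.75 if n=="scene" else 5,fy=3.75 if n=="scene" else 5,interpolation=cv2.INTER_CUBIC))
E
```

```text
time_s: 10.35
position: [0.5606, -0.2208, 0.1413]
tool_rot: [[-0.965, 0.264, 0.003], [0.264, 0.965, -0.002], [-0.003, -0.001, -1.0]]
ft_force: [-0.6, -0.5, -1.7]
grip_width: 0.0224
t 10.35 pos [ 0.5606 -0.2208  0.1413] F [-0.56 -0.55 -1.67] w 0.0224
ydir [ 0.2635  0.9647 -0.001 ] zdir [ 0.0025 -0.0017 -1.    ]
slide [-0.0061 -0.0099  0.0278]
roll 0.0005
```

View pics/scene8.png

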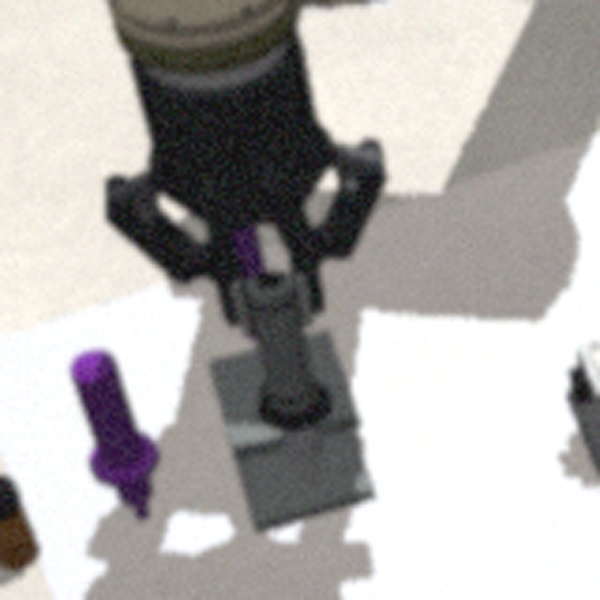

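View pics/top8.png

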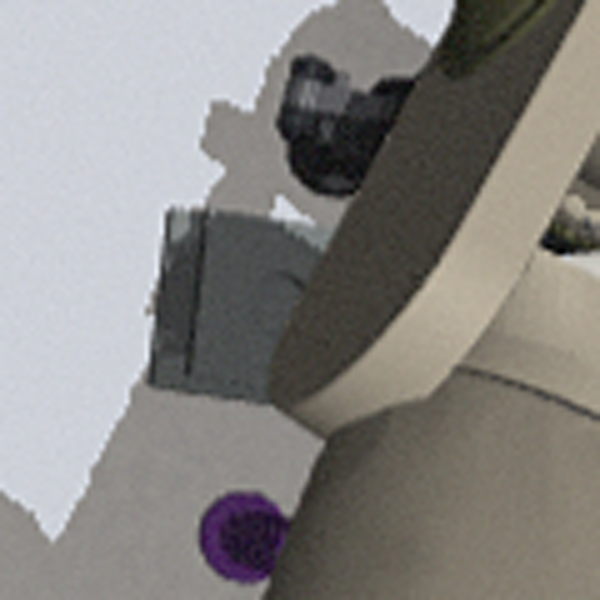

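```bash
python3 -m crank '{"slide":[[-0.006,-0.01,0.01],[-0.006,-0.01,0.02],[-0.006,-0.01,0.028],[0.0,-0.01,0.028],[0.006,-0.01,0.028],[0.012,-0.01,0.028],[0.018,-0.01,0.028],[0.02,-0.01,0.028]],"roll":[0,0,0,0,0,0,0,0],"grip":[0.015,0.015,0.015,0.015,0.015,0.015,0.015,0.015]}' 40
python3 rel.py 0.5329 -0.2236 0.1135
python3 - <<'E'
from rig import *
import cv2,numpy as np
for n in("scene",):
    p=get_image(n)
    c=p["frame"][150:270,100:220]
    cv2.imwrite(f"pics/{n}9.png",cv2.resize(np.clip(c*2.2,0,255).astype(np.uint8)[:,:,::-1],None,fx=5,fy=5,interpolation=cv2.INTER_CUBIC))
E
```

```text
time_s: 11.25
position: [0.5384, -0.2249, 0.1122]
tool_rot: [[-0.965, 0.264, 0.003], [0.264, 0.965, -0.001], [-0.003, -0.0, -1.0]]
ft_force: [4.6, 0.3, -3.2]
grip_width: 0.0226
t 11.25 pos [ 0.5384 -0.2249  0.1122] F [ 4.64  0.28 -3.2 ] w 0.0226
ydir [ 2.638e-01  9.646e-01 -3.000e-04] zdir [ 0.0031 -0.0011 -1.    ]
slide [ 0.0056 -0.0002 -0.0013]
roll 0.0002
```

View pics/scene9.png

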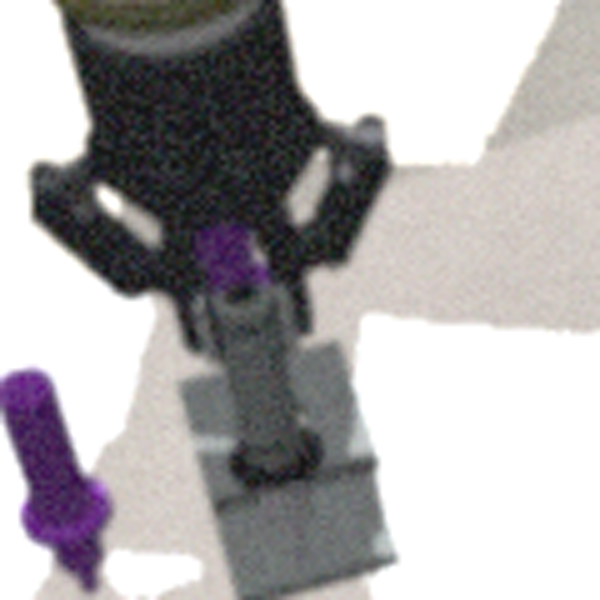

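```bash
python3 -m crank '{"slide":[[0.002,0,-0.001],[0.004,0,-0.001],[0.006,0,-0.001],[0.006,0,-0.001],[0.0,0,-0.001],[-0.02,0,-0.001],[-0.03,0,-0.03],[-0.03,0,-0.075]],"roll":[0,0,0,0,0,0,0,0],"grip":[0.015,0.015,0.015,0.015,0.015,0.015,0.015,0.015]}' 40
python3 rel.py 0.476 0.237 0.225
python3 - <<'E'
from sil import *
im=grab(4);np.save("im10.npy",im)
cv2.imwrite("pics/scene10.png",cv2.resize(np.clip(im[110:250,100:240]*1.8,0,255).astype(np.uint8)[:,:,::-1],None,fx=4,fy=4,interpolation=cv2.INTER_CUBIC))
E
```

```text
time_s: 12.1
position: [0.566, -0.2321, 0.1841]
tool_rot: [[-0.965, 0.264, -0.008], [0.264, 0.965, 0.004], [0.009, 0.002, -1.0]]
ft_force: [1.3, -0.1, -1.1]
grip_width: 0.0228
t 12.1 pos [ 0.566  -0.2321  0.1841] F [ 1.35 -0.14 -1.1 ] w 0.0228
ydir [0.2636 0.9646 0.0022] zdir [-0.008   0.0045 -1.    ]
slide [ 0.2108  0.4289 -0.0381]
roll 0.0005
```

View pics/scene10.png

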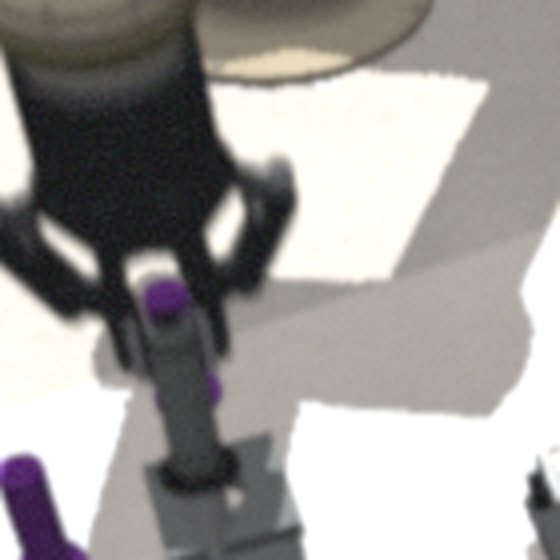

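```bash
python3 -m crank '{"slide":[[0,0,-0.03],[0.025,0.045,-0.04],[0.05,0.092,-0.04],[0.075,0.14,-0.04],[0.097,0.188,-0.04],[0.12,0.235,-0.04],[0.145,0.283,-0.04],[0.17,0.33,-0.04]],"roll":[0,0,0,0,0,0,0,0],"grip":[0.015,0.015,0.015,0.015,0.015,0.015,0.015,0.015]}' 40
python3 rel.py 0.477 0.195 0.195
```

```text
time_s: 13.1
position: [0.4929, 0.1105, 0.2249]
tool_rot: [[-0.965, 0.264, -0.004], [0.264, 0.965, -0.0], [0.004, -0.001, -1.0]]
ft_force: [1.5, 0.4, -1.7]
grip_width: 0.0224
t 13.1 pos [0.4929 0.1105 0.2249] F [ 1.47  0.37 -1.74] w 0.0224
ydir [ 0.264   0.9645 -0.0014] zdir [-4.4e-03 -3.0e-04 -1.0e+00]
slide [0.0375 0.0774 0.0299]
roll 0.0
```

```bash
python3 -m crank '{"slide":[[0.018,0.035,0],[0.032,0.065,0.01],[0.035,0.072,0.03],[0.035,0.072,0.03],[0.035,0.072,0.03],[0.035,0.072,0.03],[0.035,0.072,0.03],[0.035,0.072,0.03]],"roll":[0,0,0,0,0,0,0,0],"grip":[0.015,0.015,0.015,0.015,0.015,0.015,0.015,0.015]}' 40
python3 rel.py 0.4788 0.2365 0.173
python3 - <<'E'
from sil import *
pos=observe()["position"]
im=grab(4);np.save("im11.npy",im)
cv2.imwrite("pics/scene11.png",cv2.resize(np.clip(im[90:210,260:380]*1.7,0,255).astype(np.uint8)[:,:,::-1],None,fx=5,fy=5,interpolation=cv2.INTER_CUBIC))
E
```

```text
time_s: 13.9
position: [0.4802, 0.1869, 0.197]
tool_rot: [[-0.964, 0.265, 0.001], [0.265, 0.964, 0.0], [-0.001, 0.0, -1.0]]
ft_force: [0.3, 0.5, -1.5]
grip_width: 0.023
t 13.9 pos [0.4802 0.1869 0.197 ] F [ 0.32  0.49 -1.54] w 0.023
ydir [2.647e-01 9.643e-01 2.000e-04] zdir [ 7.e-04  1.e-04 -1.e+00]
slide [0.0145 0.0474 0.024 ]
roll -0.0007
```

View pics/scene11.png

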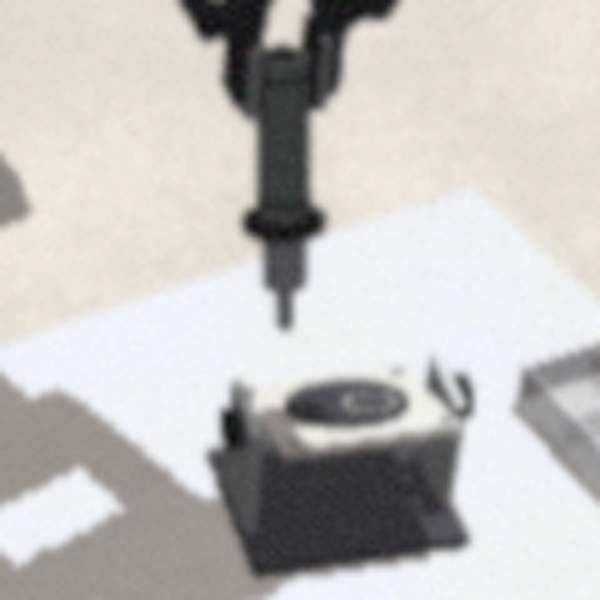

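```bash
cat > fit2.py <<'E'
from sil import *
def fit2(im,pos,box,prior=2,lim=None,c0=17):
    x0,y0,w,h=box
    g=im.mean(2)[y0:y0+h,x0:x0+w];A=np.clip(g/np.percentile(g,80),0,1);B=1-A/.97
    cl=np.array([np.median(B[r,c0-2:c0+2]) for r in range(h)])
    An=np.clip(np.where(cl[:,None]>.3,B/np.maximum(cl[:,None],.3),B/.6),0,1);An[:,:3]=0;An[:,-3:]=0
    out=[]
    for t in np.arange(.15,.55,.05):
        c=lambda q:float(((cv2.GaussianBlur(render([t,*q],pos,box),(0,0),.7)-An)**2).sum())*100+prior*((q[2]+.3)**2+(q[3]-.7)**2)+(q[1]/.05)**2
        f=min((minimize(c,s,method="Nelder-Mead",options=dict(initial_simplex=np.array([s]+[np.array(s)+d for d in np.diag([.003,.03,.6,.6])]))) for s in([.098,0,-.2,.7],[.094,.02,-.2,1.5])),key=lambda f:f.fun)
        out.append((t,f.fun)); a=axis([t,*f.x]);G=np.array(pos)+[0,0,.0187]
        print(round(t,2),round(f.fun,1),f.x.round(3),"tip",(G-a*f.x[0]).round(4))
    o=np.array(out);i=np.clip(o[:,1].argmin(),2,len(o)-3);k=np.polyfit(*o[i-2:i+3].T,2);print("theta",-k[1]/2/k[0])
    return An
E
python3 - <<'E'
from fit2 import *
im=np.load("im11.npy")
fit2(im,[.4802,.1869,.197],(299,118,36,41))
E
```

```text
0.15 642.8 [ 0.099 -0.039  0.112  2.035] tip [0.4955 0.1867 0.1177]
0.2 475.4 [ 0.101 -0.019  0.233  0.852] tip [0.5    0.1835 0.117 ]
0.25 395.9 [ 0.098 -0.005  0.238  1.232] tip [0.5038 0.181  0.1205]
0.3 371.0 [0.096 0.009 0.227 1.695] tip [0.5073 0.1786 0.124 ]
0.35 394.1 [0.099 0.026 0.239 0.154] tip [0.5121 0.1755 0.1231]
0.4 480.7 [0.097 0.04  0.199 0.547] tip [0.5156 0.1732 0.1264]
0.45 596.4 [ 0.098  0.052  0.083 -0.283] tip [0.5201 0.1707 0.1273]
0.5 773.3 [0.095 0.065 0.087 0.873] tip [0.5227 0.1688 0.1321]
theta 0.29919053313971705
```

```bash
python3 rel.py 0.4902 0.2335 0.154 | grep slide
python3 -m crank '{"slide":[[0.001,0.021,0],[0.003,0.042,0.01],[0.003,0.042,0.02],[0.003,0.042,0.03],[0.003,0.042,0.04],[0.003,0.042,0.043],[0.003,0.042,0.043],[0.003,0.042,0.043]],"roll":[0,0,0,0,0,0,0,0],"grip":[0.015,0.015,0.015,0.015,0.015,0.015,0.015,0.015]}' 40
python3 rel.py 0.4902 0.2335 0.154
python3 - <<'E'
from sil import *
im=grab(4);np.save("im12.npy",im)
cv2.imwrite("pics/scene12.png",cv2.resize(np.clip(im[120:200,290:370]*1.7,0,255).astype(np.uint8)[:,:,::-1],None,fx=7,fy=7,interpolation=cv2.INTER_CUBIC))
E
```

```text
slide [0.0024 0.0473 0.0427]
time_s: 14.9
position: [0.4883, 0.2285, 0.1539]
tool_rot: [[-0.965, 0.264, 0.001], [0.264, 0.965, 0.0], [-0.001, 0.0, -1.0]]
ft_force: [0.6, 0.6, -1.8]
grip_width: 0.0229
t 14.9 pos [0.4883 0.2285 0.1539] F [ 0.6   0.62 -1.81] w 0.0229
ydir [2.641e-01 9.645e-01 3.000e-04] zdir [ 7.e-04  1.e-04 -1.e+00]
slide [-0.0005  0.0053 -0.0001]
roll -0.0001
```

View pics/scene12.png

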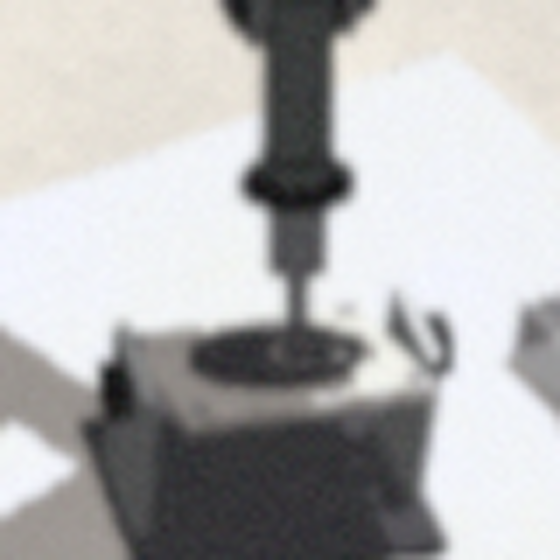

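Run:
```python
from h import *
im=np.load("im12.npy")
c=im[155:182,312:352].mean(2)
c=np.clip((c-20)/(110-20),0,1)*255
cv2.imwrite("pics/z12.png",cv2.resize(c.astype(np.uint8),None,fx=15,fy=15,interpolation=cv2.INTER_CUBIC))
for n,P in(("ring",[.5221,.2247,.0677]),("tip",[.5163,.2208,.079])):
    u=proj("scene",P)[0]+[-.5,.45];print(n,u,(u-[312,155]+.5)*15)
```

```text
ring [333.60724362 170.22738355] [331.60865431 235.91075319]
tip [331.36325752 165.71923567] [297.94886273 168.28853504]
```

View pics/z12.png

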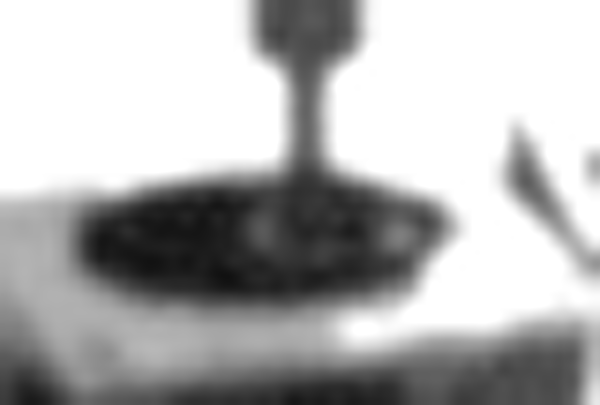

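Run:
```python
from h import *
tx=np.array([-.9645,.264,0]);ty=np.array([.264,.9645,0])
G=np.array([.4883,.2285,.1539+.0187])
for th in(.26,.3,.35):
    a=np.sin(th)*tx+np.cos(th)*np.array([0,0,1])+.01*ty
    for zg in (.096,.1):
        print(th,zg,[((proj("scene",G+a*(z-zg))[0]+[-.4,.6]-[312,155]+.5)*15).round(0) for z in(0,.022,.05)])
im=np.load("im12.npy").mean(2)
print(im[140:176,331:334].mean(1).round(0))
```

```text
0.26 0.096 [array([286., 150.]), array([289.,  24.]), array([ 293., -141.])]
0.26 0.1 [array([285., 173.]), array([288.,  47.]), array([ 292., -117.])]
0.3 0.096 [array([294., 160.]), array([295.,  31.]), array([ 297., -137.])]
0.3 0.1 [array([293., 183.]), array([295.,  54.]), array([ 297., -112.])]
0.35 0.096 [array([304., 171.]), array([303.,  39.]), array([ 302., -132.])]
0.35 0.1 [array([304., 194.]), array([303.,  63.]), array([ 302., -107.])]
[35. 36. 31. 26. 30. 33. 28. 21. 16. 22. 36. 46. 48. 46. 48. 48. 49. 48.
 50. 58. 66. 71. 72. 72. 70. 64. 50. 39. 39. 37. 35. 40. 38. 32. 40. 62.]
```

```bash
cat > avg.py <<'E'
from rig import *
import numpy as np
n=np.array([-.327,.0895,.9407]);F=[];P=[]
for _ in range(6):
    get_image("scene");o=observe();F.append(o["ft_force"]);P.append(o["position"])
F=np.array(F);print("t",o["time_s"],"F",F.mean(0).round(2),"along n",(F@n).mean().round(2),"+-",(F@n).std().round(2),"pos",np.mean(P,0).round(4),"w",o["grip_width"])
E
python3 avg.py
python3 -m crank '{"slide":[[0,0.003,0],[0.0,0.005,0.0],[-0.001,0.005,0.003],[-0.002,0.005,0.006],[-0.003,0.005,0.009],[-0.003,0.005,0.009],[-0.003,0.005,0.009],[-0.003,0.005,0.009]],"roll":[0,0,0,0,0,0,0,0],"grip":[0.015,0.015,0.015,0.015,0.015,0.015,0.015,0.015]}' 40
python3 avg.py
python3 - <<'E'
from sil import *
im=grab(3)
c=np.clip((im[140:182,302:352].mean(2)-20)/90,0,1)*255
cv2.imwrite("pics/z13.png",cv2.resize(c.astype(np.uint8),None,fx=13,fy=13,interpolation=cv2.INTER_CUBIC))
E
```

```text
t 15.4 F [ 0.01  0.1  -1.72] along n -1.61 +- 0.4 pos [0.4882 0.2288 0.1537] w 0.022195322340933098
time_s: 16.2
position: [0.4924, 0.2328, 0.1446]
tool_rot: [[-0.965, 0.264, 0.0], [0.264, 0.965, 0.0], [-0.0, 0.0, -1.0]]
ft_force: [0.5, -0.0, -1.4]
grip_width: 0.0224
t 16.5 F [-0.06  0.21 -1.53] along n -1.4 +- 0.43 pos [0.4923 0.2328 0.1446] w 0.022905847572923955
```

View pics/z13.png

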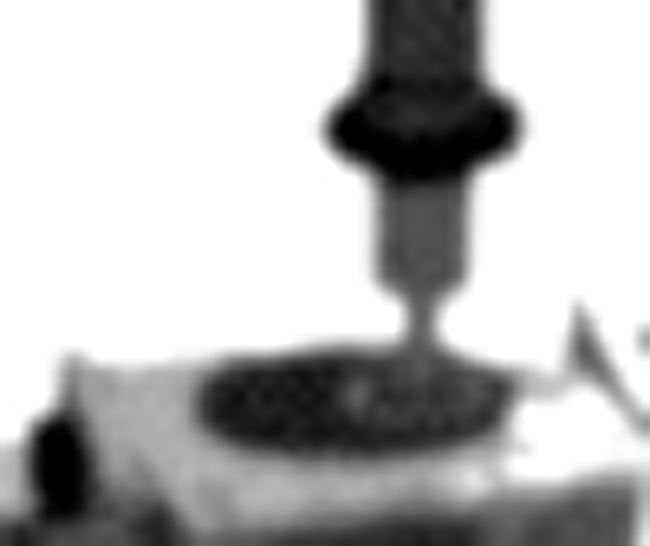

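```bash
python3 -m crank '{"slide":[[0,0,0.001],[0,0,0.002],[-0.001,0,0.003],[-0.001,0,0.003],[-0.001,0,0.003],[-0.001,0,0.003],[-0.001,0,0.003],[-0.001,0,0.003]],"roll":[0,0,0,0,0,0,0,0],"grip":[0.015,0.015,0.015,0.015,0.015,0.015,0.015,0.015]}' 40
python3 avg.py
```

```text
time_s: 17.45
position: [0.4933, 0.2325, 0.1415]
tool_rot: [[-0.965, 0.264, -0.0], [0.264, 0.965, 0.0], [0.0, -0.0, -1.0]]
ft_force: [-1.0, 0.7, 0.0]
grip_width: 0.0228
t 17.75 F [-1.1   0.14 -0.45] along n -0.05 +- 0.31 pos [0.4933 0.2325 0.1415] w 0.02264132095057363
```

```bash
python3 -m crank '{"slide":[[0,0,0.001],[0,0,0.001],[-0.001,0,0.002],[-0.001,0,0.003],[-0.001,0,0.003],[-0.001,0,0.003],[-0.001,0,0.003],[-0.001,0,0.003]],"roll":[0,0,0,0,0,0,0,0],"grip":[0.015,0.015,0.015,0.015,0.015,0.015,0.015,0.015]}' 40
python3 avg.py
python3 - <<'E'
from sil import *
im=grab(4);np.save("im14.npy",im)
c=np.clip((im[130:182,302:352].mean(2)-20)/90,0,1)*255
cv2.imwrite("pics/z14.png",cv2.resize(c.astype(np.uint8),None,fx=11,fy=11,interpolation=cv2.INTER_CUBIC))
E
```

```text
time_s: 18.55
position: [0.4942, 0.2323, 0.1386]
tool_rot: [[-0.965, 0.264, 0.0], [0.264, 0.965, -0.0], [-0.0, -0.0, -1.0]]
ft_force: [-2.3, 1.0, 0.8]
grip_width: 0.0227
t 18.85 F [-1.26  0.32  0.93] along n 1.31 +- 0.29 pos [0.4942 0.2323 0.1385] w 0.022586724118817306
```

View pics/z14.png

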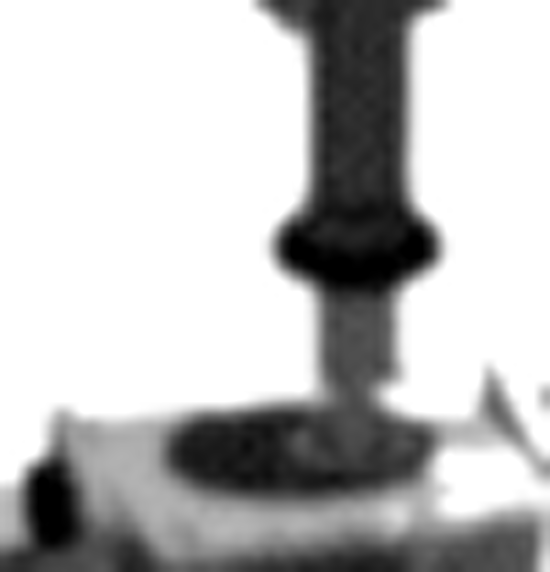

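Run:
```python
import sil
sil.SEG[:]=[(.005,.022,.004,.004),(.022,.05,.01,.01),(.05,.056,.019,.019),(.056,.105,.012,.012)]
from fit2 import *
im=np.load("im14.npy")
fit2(im,[.4942,.2323,.1385],(316,134,36,30),c0=18)
```

```text
0.15 822.9 [ 0.102 -0.045  0.098  0.716] tip [0.5102 0.2328 0.0561]
0.2 737.9 [ 0.1   -0.032  0.016  1.065] tip [0.5143 0.2301 0.059 ]
0.25 656.2 [ 0.1   -0.014  0.056  0.932] tip [0.5183 0.2272 0.0608]
0.3 582.4 [0.097 0.002 0.015 1.513] tip [0.5218 0.2246 0.0646]
0.35 520.1 [0.098 0.018 0.018 0.7  ] tip [0.5262 0.2217 0.0649]
0.4 498.3 [ 0.098  0.03  -0.09   0.725] tip [0.5301 0.2195 0.0674]
0.45 507.8 [ 0.099  0.056 -0.045 -0.074] tip [0.5342 0.2156 0.0683]
0.5 524.5 [ 0.099  0.067 -0.04  -0.314] tip [0.5383 0.2134 0.0705]
theta 0.4236974621318557
```

```bash
python3 avg.py; python3 -c "
from rig import *
o=observe();print(o['time_s'],abs(o['qvel']).max(),o['grip_width']);print(close_job())"
```

```text
t 19.35 F [-1.55  0.42  1.13] along n 1.61 +- 0.49 pos [0.4942 0.2323 0.1385] w 0.022926192129409165
19.35 0.17512312618362283 0.022926192129409165
the job is handed in; nothing more can be done
None
```

I handed the job in at 19.35 s, with the gripper still holding the gauge pressed inside the ring on the round disc. No verdict came back, so the result rests on my own checks below.

**How it was done:** The tool can only slide and turn about its own axis, so it stays vertical and can't tilt the gauge. I gripped the gauge in its stand at 40 N and lifted it 16 mm. I then levered it over in the grip against the edge of the hole, lifted it out, and tilted it a little more against the stand's outer edge. After that I carried it to the disc and pressed it along the face's normal.

**Last checks:**
- **Force and travel:** The push along the normal was about 2.9 to 3.2 N, which means the tip is pushed in about 5 to 6 mm. The arm was still, and the grip width held at 22.9 mm.
- **Tip position:** From the scene picture and the arm's pose, the tip is about 2 mm from the ring's centre. I estimate this is good to about 3 mm.
- **Tilt:** This is the least certain check, because the readings disagree. The disc's slope measured about 0.35 rad. The gauge's tilt measured about 0.30 rad in the air and 0.42 rad once pressed, where the fit is weaker. Both are within 0.15 rad of the slope. I could not check it from above because the arm hid the view.
- **Plates, vials and tray:** I commanded no contact with the square stage, the vials or the tray, and noticed nothing moved in the pictures. I did not separately measure the plate slopes after the moves.

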